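# Load prosthesis battery packs into sprung charging cradles and start the charge

### The job

Put each of the two blue prosthesis battery packs into the charging cradle that it fits, brass contact end against the cradle's sprung orange contact, lying flat and fully home between contact and tail wall. Only when both packs are home, press the yellow select key fully down and let it come up, then press the green start key fully down and let it up. Do not disturb the wire spool or the glue bottle.

Things in the scene. Friction and masses are not known exactly. Their poses are not given: they have to be found in the camera images.
- long_pack: loose long battery pack: a block 110 long (its x) x 38 wide (y) x 42 high (z), blue with a black top, about 0.25 kg. Origin: centre of its underside. Its contact end is at -x (brass strips on that end face and a brass bar on top beside it); a white gauge patch is on top near its tail (+x)
- long_pack_nose (a point): middle of the bottom edge of the long pack's contact end
- long_pack_tail (a point): middle of the bottom edge of the long pack's tail end
- long_bay: black charging cradle for the long pack, fixed, 66 wide. Origin on the bench under the middle of the seated pack. Pocket floor 8 above the bench. Side walls along x: 2 of play on each side of the pack, 10 high above the floor, tops flared. Tail wall: inner face at x = +55, 12 high above the floor, 8 thick. Sprung contact at -x, behind it a grey housing, 18 high, from x = -83 to -101
- long_bay_contact (a joint): orange sprung block at the long cradle's -x end, top 14 above the floor. 0 = out, face at x = -48: the gap to the tail wall is then 7 shorter than the pack. Grows (m) when pushed to -x, at most 0.018, 4 to 8.5 N; 0.007 with a seated pack. Square edges: a pack lowered level lands on top of it; put the contact end in first, tilted, push it back, then lower the tail
- long_bay_nose_home (a point): point on the pocket floor of the long cradle where the bottom edge of the contact end of a seated pack comes
- long_bay_tail_home (a point): the same for the tail end: on the floor at the foot of the tail wall
- wide_pack: loose wide battery pack: a block 84 long (its x) x 58 wide (y) x 42 high (z), blue with a black top, about 0.25 kg. Origin: centre of its underside. Its contact end is at -x (brass strips on that end face and a brass bar on top beside it); a white gauge patch is on top near its tail (+x)
- wide_pack_nose (a point): middle of the bottom edge of the wide pack's contact end
- wide_pack_tail (a point): middle of the bottom edge of the wide pack's tail end
- wide_bay: black charging cradle for the wide pack, fixed, 86 wide. Origin on the bench under the middle of the seated pack. Pocket floor 8 above the bench. Side walls along x: 2 of play on each side of the pack, 10 high above the floor, tops flared. Tail wall: inner face at x = +42, 12 high above the floor, 8 thick. Sprung contact at -x, behind it a grey housing, 18 high, from x = -70 to -88
- wide_bay_contact (a joint): orange sprung block at the wide cradle's -x end, top 14 above the floor. 0 = out, face at x = -35: the gap to the tail wall is then 7 shorter than the pack. Grows (m) when pushed to -x, at most 0.018, 4 to 8.5 N; 0.007 with a seated pack. Square edges: a pack lowered level lands on top of it; put the contact end in first, tilted, push it back, then lower the tail
- wide_bay_nose_home (a point): point on the pocket floor of the wide cradle where the bottom edge of the contact end of a seated pack comes
- wide_bay_tail_home (a point): the same for the tail end: on the floor at the foot of the tail wall
- select_key (a joint): yellow round key (32 across) on the grey console, 0 = up, 0.006 m = fully down (about 5 N)
- select_key_top (a point): centre of the yellow key's top face; it is pressed straight down
- start_key (a joint): green round key, like the yellow one, 70 from it on the same console
- start_key_top (a point): centre of the green key's top face
- console: grey charger console fixed to the bench, 75 x 140 x 28, origin under its centre; the two keys stand on it
- spool: copper wire spool standing on the bench, 56 across, 46 high, origin under its centre; bystander
- glue: small glue bottle with green cap, 28 across, 62 high, origin under its centre; bystander
There are look-alikes about, which are no part of the job. What is shaped like the wide_pack but pink, purple or turquoise is not meant.

How it is judged:
By the outcome, as a careful person would: the job done as asked, in the order asked, and still so for the second after the job is handed in, with the robot touching nothing.
It also fails if it takes over 72 s, if anything falls off the work surface, if the arm or the gripper's body presses on something with over 40 N, if the wrist force passes 120 N, or if a joint passes its speed limit or range.

### The arm

A 6-joint arm with a two-finger parallel gripper is mounted at the origin on the work surface. World frame = base frame: x ahead of the robot, y to its left, z up, the work surface at z = 0. Lengths are in m, angles in rad, forces in N, time in s.
With the tool pointing down it reaches from about 0.35 to 0.775 m from the base axis. Payload 7.3 kg.
Tool frame: the origin (TCP) lies at the very end of the fingers, on their centre line; the grasp point (between the pads) lies 19 mm behind it; z points along the fingers, y is the direction in which the jaws open and shut (so a half turn about z gives the same grasp; the last joint's range is limited). The gripper opens to 92 mm and grips with 3 to 60 N. Pads are 19 mm wide; open, the fingers measure 130 mm over their backs; the gripper's body (75 mm by 190 mm) begins 47 mm behind the grasp point.
Start: joints at [1.071, 0.342, 1.524, -0, 1.275, -0.146], TCP at [0.182, 0.493, 0.227] pointing down, gripper open.
Joint ranges: [-2.53, 2.53], [-0.77, 2.02], [0.04, 2.7], [-1, 4.14], [0.28, 2.66], [-3.11, 3.11]. Speed limits (rad/s): [2.57, 2.57, 3.14, 3.14, 3.14, 3.14].

### API

Orientations are given as [roll, pitch, yaw] about the fixed x, y, z axes, in that order (R = Rz(yaw) Ry(pitch) Rx(roll)).
In Python, from cell import robot gives the robot as it stands.
- The arm moves only by the shell command python3 -m pendant 'ROWS' [OPENING] [FORCE]. ROWS is JSON, a list of rows, each a list of 2 entries, a list of its own where there are three numbers: the shift along the tool's x, y, z in mm, then the turn about the tool's z in degrees. In form: [[[x, y, z], turn], ...]. A call has 1 to 10 rows; each row is the pose to reach, as a shift and turn from the pose measured when the call began, along the tool's axes at that moment; what a row does not reach only later rows make up. A row lasts 1/12 s, in which the tool goes at most 41.7 mm and 7.16 degrees, less where a joint would pass 70% of its speed; a pose out of reach is approached as far as the arm can. A call with a gripper value outside its range is refused whole. OPENING is the opening, from 0 (shut) to 1 (fully open), set as the call begins (- or left out, the last holds). The fingers move at their own pace and stop on an object; FORCE is the grip in N (left out, the last holds). Time passes only in rows, so rows that repeat a pose let the fingers close. It gives the time, the measured TCP pose, the force and the opening at its end, in the units of the state.
- robot.observe(): the state, without advancing time (a new reading comes with each control period).
- robot.read_camera(name): name is "side" or "top"; returns the picture (400x640x3 uint8, red, green, blue); there is no depth.
- robot.calibration(name): a dict with "vfov" (degrees; the focal length in pixels is half the picture's height over the tangent of half this angle, whatever the lens; pixels are square), "cx", "cy" (the principal point, pixels), "rvec" (rotation vector, rad) and "tvec" (3), from world to camera coordinates, as OpenCV has them. Camera axes: x right, y down, z forward; pixel columns grow to the right and rows downward; lengths in m; the calibration is good to about 2 mm. A picture is of the moment at which its call begins. calibration takes no time and is no camera call.
- robot.hand_in(): hands the job in, once; it reports no verdict.
Trained networks look in the newest picture that a camera, given by its name, has taken for a name from the list of things; names that differ only in an ending like _2 or _b are one class to them, and where a whole thing is asked for, a point or a joint stands for the part that bears it (a point fixed in the world has none). Each returns a list of dicts, best first, with "p" (0 to 1); they miss things now and then, are a little off and sometimes report something else, mostly with a low value. They report only what shows in the picture. A call takes as long as a camera call. They do not tell look-alikes from the thing itself.
- robot.find_in(camera, query): "xy" ([column, row] as shares, 0 to 1, of the picture: columns of its width, rows of its height, amid what is visible of it).
The state is a dict: "time": time; "qpos": joint angles; "qvel": joint speeds; "joint_efforts": joint torques, N m; "tool_pos": TCP position; "tool_rot": TCP orientation; "contact_force": force on the tool from outside, world axes, zero at the start; "torque": the same for the moment, N m; "opening": finger opening in m.
Only numpy, scipy, OpenCV 4.12 (cv2) and the standard library are available. Lean on these libraries where they do the work, as an engineer would, in place of code of your own. Each camera call takes 0.05 s, during which the arm holds its last target.

## Working session

There is one attempt and no reset: what is moved stays moved. The work goes in short steps, Python scripts to look and compute and a shell command to move; the robot and the scene stay as the last step left them, time stands still between calls to the robot, and variables do not carry over. Pictures are saved under pics/ and viewed, and the job is handed in when it is done.

```bash
ls; mkdir -p pics; python3 - <<'E'
from cell import robot
import cv2
for c in ("side","top"):
    im=robot.read_camera(c); cv2.imwrite(f"pics/{c}0.png",im[:,:,::-1])
    print(c,robot.calibration(c))
print(robot.observe())
E
```

```text
pics
side {'vfov': 54.487498432991266, 'cx': 320.44925132961265, 'cy': 199.64908128934064, 'rvec': array([ 0.12984644, -2.9038819 ,  1.15245057]), 'tvec': array([0.53460243, 0.09094501, 0.95994595])}
top {'vfov': 48.668278218133175, 'cx': 320.77421036423004, 'cy': 198.09541752450147, 'rvec': array([ 2.16132901, -2.14233712,  0.14739896]), 'tvec': array([-0.03362302,  0.51567166,  0.92396066])}
{'time': 0.1, 'qpos': array([ 1.07097496e+00,  3.42645583e-01,  1.52489134e+00, -1.82268195e-05,
        1.27537862e+00, -1.45985578e-01]), 'qvel': array([-0.00154168, -0.00160156, -0.00366963,  0.00158339, -0.00031504,
       -0.00047539]), 'joint_efforts': array([ 2.99194871e-03, -4.32006919e+01, -2.44694352e+01,  7.21384515e-02,
        5.25687612e-02, -6.08989467e-05]), 'tool_pos': array([0.18172263, 0.49218026, 0.22612885]), 'tool_rot': array([-3.14028130e+00, -1.75192847e-04,  2.78776207e+00]), 'contact_force': array([-0.17453655, -0.04982213,  0.05227001]), 'torque': array([ 0.02359711, -0.00162112, -0.01687209]), 'opening': 0.0921140744447652}
```

View pics/side0.png

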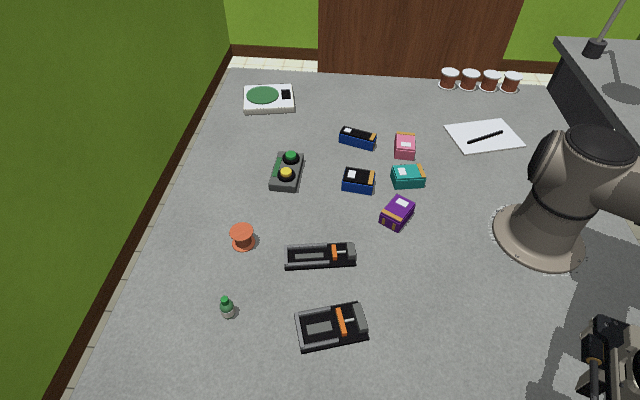

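View pics/top0.png

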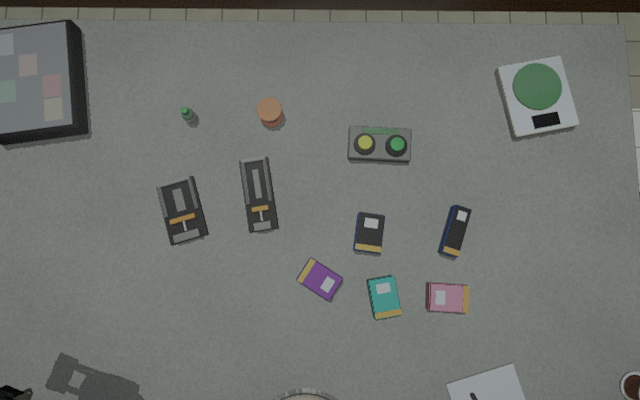

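```bash
cat > h.py <<'E'
from cell import robot
import cv2, numpy as np
class C: pass
def cam(n):
    k=robot.calibration(n); c=C(); f=200/np.tan(np.radians(k['vfov'])/2)
    c.K=np.array([[f,0,k['cx']],[0,f,k['cy']],[0,0,1.]]); c.r=np.array(k['rvec']); c.t=np.array(k['tvec']); c.R=cv2.Rodrigues(c.r)[0]
    c.pos=-c.R.T@c.t
    return c
def proj(c,P): return cv2.projectPoints(np.asarray(P,float).reshape(-1,3),c.r,c.t,c.K,None)[0].reshape(-1,2)
def ray(c,uv,z):
    d=c.R.T@np.linalg.inv(c.K)@np.array([uv[0],uv[1],1.]); s=(z-c.pos[2])/d[2]; return c.pos+s*d
def tri(uvs):
    cs=[cam(n) for n in ("side","top")]
    P=[c.K@np.c_[c.R,c.t] for c in cs]
    X=cv2.triangulatePoints(P[0],P[1],np.array(uvs[0],float).reshape(2,1),np.array(uvs[1],float).reshape(2,1)); return (X[:3]/X[3]).ravel()
E
python3 - <<'E'
from h import *
for n in("side","top"): print(n,cam(n).pos)
t=cv2.imread("pics/top0.png"); s=cv2.imread("pics/side0.png")
a=cv2.resize(t[140:260,140:300],None,fx=5,fy=5,interpolation=cv2.INTER_CUBIC)
b=cv2.resize(t[190:325,290:480],None,fx=4,fy=4,interpolation=cv2.INTER_CUBIC)
cv2.imwrite("pics/ta.png",np.clip(a*1.8,0,255)); cv2.imwrite("pics/tb.png",np.clip(b*1.8,0,255))
names="long_pack wide_pack long_pack_nose long_pack_tail wide_pack_nose wide_pack_tail long_bay long_bay_nose_home long_bay_tail_home wide_bay_nose_home wide_bay_tail_home select_key_top start_key_top".split()
for q in names:
    r={}
    for n in("side","top"):
        L=robot.find_in(n,q); r[n]=[(np.round(np.array(d['xy'])*[640,400],1).tolist(),round(d['p'],2)) for d in L][:4]
    print(q,r)
    if r['side'] and r['top']: print('   ',tri([r['side'][0][0],r['top'][0][0]]).round(4))
E
```

```text
side [0.49674757 0.63470407 0.75230285]
top [ 0.3864145  -0.02839659  0.98520482]
long_pack {'side': [([359.0, 137.5], 0.56)], 'top': [([454.2, 232.0], 0.71)]}
    [ 0.4457 -0.3196  0.0237]
wide_pack {'side': [([402.8, 145.9], 0.98), ([228.1, 310.1], 0.66), ([355.4, 182.0], 0.58), ([397.2, 213.1], 0.58)], 'top': [([383.1, 298.8], 0.95), ([449.8, 295.6], 0.89), ([319.6, 280.9], 0.76), ([365.6, 231.9], 0.65)]}
    [ 0.3253 -0.1503  0.1343]
long_pack_nose {'side': [([358.4, 139.6], 0.68)], 'top': [([454.0, 229.0], 0.78)]}
    [ 0.4502 -0.3216  0.0149]
long_pack_tail {'side': [([353.9, 140.0], 0.64)], 'top': [([453.9, 231.7], 0.83)]}
    [ 0.453  -0.3247  0.0076]
wide_pack_nose {'side': [([409.6, 176.9], 0.81), ([406.1, 146.1], 0.79), ([360.4, 179.8], 0.76), ([397.5, 210.3], 0.67)], 'top': [([317.5, 277.6], 0.95), ([444.8, 298.8], 0.77), ([370.4, 234.0], 0.73), ([395.7, 143.7], 0.68)]}
    [ 0.3453 -0.023   0.1498]
wide_pack_tail {'side': [([355.3, 179.6], 0.91), ([397.6, 210.7], 0.83), ([410.4, 174.6], 0.82), ([404.6, 145.5], 0.75)], 'top': [([447.7, 297.2], 0.65), ([318.2, 277.5], 0.61
[... 362 characters left out ...]
: [([319.4, 257.1], 0.87)], 'top': [([257.7, 194.8], 0.69), ([455.4, 232.3], 0.56)]}
    [0.5281 0.1127 0.0006]
wide_bay_nose_home {'side': [([332.5, 322.8], 0.89)], 'top': [([181.6, 209.9], 0.91), ([264.2, 195.1], 0.41), ([370.8, 231.4], 0.4)]}
    [0.4896 0.2779 0.0139]
wide_bay_tail_home {'side': [([328.7, 326.0], 0.6)], 'top': [([181.0, 210.0], 0.59)]}
    [0.4931 0.2817 0.0052]
select_key_top {'side': [([284.6, 171.2], 0.43), ([289.3, 170.4], 0.41)], 'top': [([361.7, 142.3], 0.71)]}
    [ 0.6394 -0.117   0.0509]
start_key_top {'side': [], 'top': [([395.5, 142.7], 0.49)]}[ WARN:0@0.114] global loadsave.cpp:1063 imwrite_ Unsupported depth image for selected encoder is fallbacked to CV_8U.
```

View pics/ta.png

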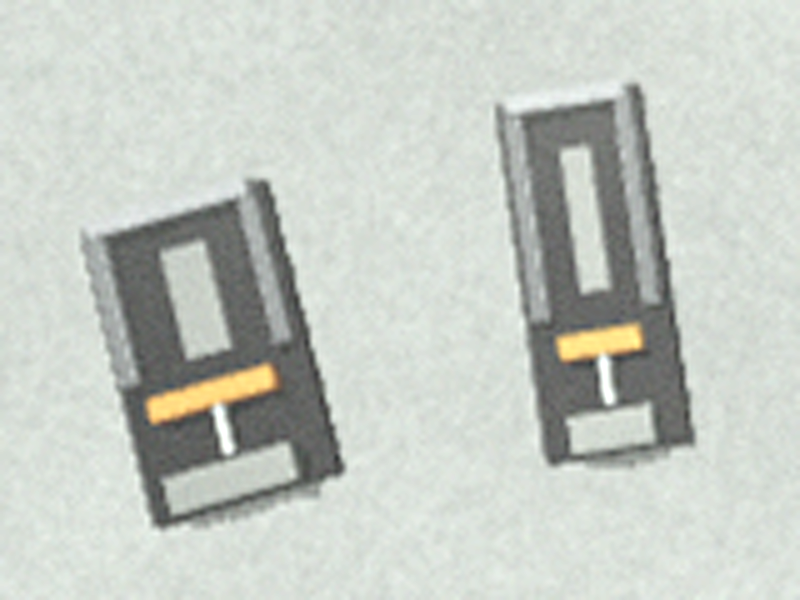

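View pics/tb.png

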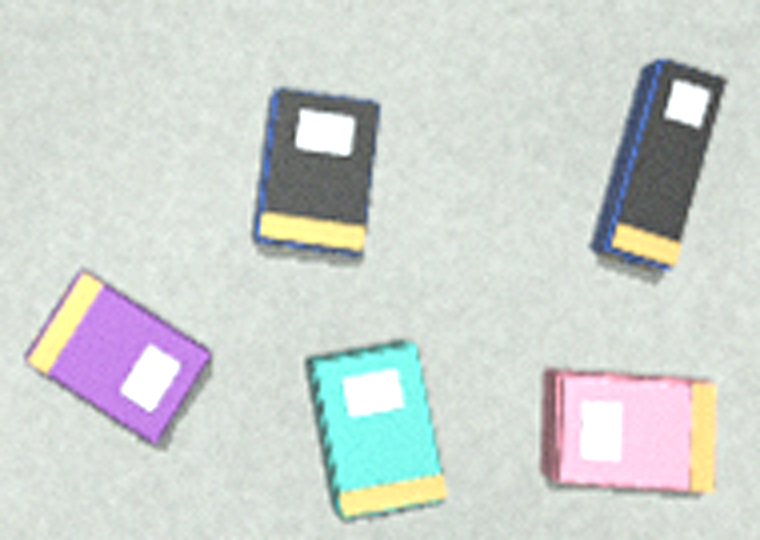

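```bash
cat > fit.py <<'E'
from h import *
from scipy.optimize import minimize
def box(x0,x1,y0,y1,z0,z1): return np.array([[x,y,z] for x in(x0,x1) for y in(y0,y1) for z in(z0,z1)])/1000.
M={'long_pack':[box(-55,55,-19,19,0,42)],'wide_pack':[box(-42,42,-29,29,0,42)]}
def bay(L,W,ws): h=L/2; w=W/2
def mkbay(L,W):
    h=L/2;w=W/2
    return [box(-h-46,h+8,-w,w,0,8), box(-h+20,h+8,-w,w,0,18), box(h,h+8,-w,w,0,20), box(-h-46,-h-28,-w*.65,w*.65,0,26)]
M['long_bay']=mkbay(110,66); M['wide_bay']=mkbay(84,86)
def world(P,p):
    c,s=np.cos(p[2]),np.sin(p[2]); return P@np.array([[c,s,0],[-s,c,0],[0,0,1]])+[p[0],p[1],p[3] if len(p)>3 else 0]
SS=6
def render(c,parts,p,win):
    x0,y0,x1,y1=win; m=np.zeros(((y1-y0)*SS,(x1-x0)*SS),np.uint8)
    for P in parts:
        uv=(proj(c,world(P,p))-[x0-.5,y0-.5])*SS-.5
        hull=cv2.convexHull(np.round(uv*16).astype(np.int32))
        cv2.fillConvexPoly(m,hull,1,shift=4)
    return m.reshape(y1-y0,SS,x1-x0,SS).mean((1,3))
def mask(im,win,thr=38):
    x0,y0,x1,y1=win; a=cv2.GaussianBlur(im,(3,3),0)[y0:y1,x0:x1].astype(float)
    b=np.r_[a[:2].reshape(-1,3),a[-2:].reshape(-1,3)]; bg=np.median(b,0)
    d=np.abs(a-bg).max(2); m=(d>thr).astype(np.uint8)
    cs,_=cv2.findContours(m,cv2.RETR_EXTERNAL,cv2.CHAIN_APPROX_NONE)
    o=np.zeros_like(m); cv2.drawContours(o,[max(cs,key=cv2.contourArea)],-1,1,-1); return o
E
cat > f1.py <<'E'
from fit import *
ims={n:cv2.imread(f"pics/{n}0.png") for n in("side","top")}
W={'long_pack':{'side':(330,115,385,160),'top':(430,195,480,268)},'wide_pack':{'side':(332,158,385,202),'top':(345,200,395,264)},
'long_bay':{'side':(276,230,365,280),'top':(230,148,288,243)},'wide_bay':{'side':(285,293,378,360),'top':(148,167,216,253)}}
I={'long_pack':(.446,-.32,-.2),'wide_pack':(.44,-.13,-.05),'long_bay':(.53,.112,.13),'wide_bay':(.49,.28,.2)}
vis=[]
for k in W:
    for cs in(("top",),("side",),("top","side")):
        ms={n:mask(ims[n],W[k][n]) for n in cs}; cc={n:cam(n) for n in cs}
        f=lambda p:sum(np.abs(render(cc[n],M[k],p,W[k][n])-ms[n]).sum() for n in cs)
        best=None
        x=np.array(I[k])
        for sc in(1,.3,.1):
            S=[x]+[x+np.array(d)*sc for d in((.01,0,0),(0,.01,0),(0,0,.1))]
            r=minimize(f,x,method='Nelder-Mead',options=dict(initial_simplex=S,xatol=1e-5,fatol=1e-3)); x=r.x
        print(k,cs,r.x.round(4),round(r.fun,1),{n:int(ms[n].sum()) for n in cs})
    for n in cs:
        x0,y0,x1,y1=W[k][n]; v=cv2.resize(np.clip(ims[n][y0:y1,x0:x1]*1.6,0,255).astype(np.uint8),None,fx=4,fy=4)
        for msk,col in((ms[n],(0,255,0)),((render(cc[n],M[k],r.x,W[k][n])>.5).astype(np.uint8),(0,0,255))):
            q,_=cv2.findContours(cv2.resize(msk,None,fx=4,fy=4,interpolation=0),0,1); cv2.drawContours(v,q,-1,col,1)
        vis.append(v)
canvas=np.zeros((600,800,3),np.uint8);x=y=rh=0
H=0
for v in vis:
    if x+v.shape[1]>1560:x=0;y+=rh;rh=0
    if y+v.shape[0]>canvas.shape[0] or x+v.shape[1]>canvas.shape[1]:
        canvas=cv2.copyMakeBorder(canvas,0,max(0,y+v.shape[0]-canvas.shape[0]),0,max(0,x+v.shape[1]-canvas.shape[1]),cv2.BORDER_CONSTANT)
    canvas[y:y+v.shape[0],x:x+v.shape[1]]=v;x+=v.shape[1]+4;rh=max(rh,v.shape[0]+4)
s=min(800/canvas.shape[1],600/canvas.shape[0]);cv2.imwrite("pics/fit.png",cv2.resize(canvas,None,fx=s,fy=s,interpolation=cv2.INTER_AREA))
E
python3 f1.py
```

```text
long_pack ('top',) [ 0.4471 -0.3185 -0.324 ] 107.6 {'top': 1099}
long_pack ('side',) [ 0.4512 -0.3191 -0.2999] 38.9 {'side': 699}
long_pack ('top', 'side') [ 0.4476 -0.3184 -0.3177] 172.4 {'top': 1099, 'side': 699}
wide_pack ('top',) [ 0.4414 -0.1329 -0.1378] 182.7 {'top': 988}
wide_pack ('side',) [ 0.445  -0.1331 -0.1466] 54.9 {'side': 833}
wide_pack ('top', 'side') [ 0.4419 -0.1327 -0.1491] 267.0 {'top': 988, 'side': 833}
long_bay ('top',) [0.5438 0.1125 0.1625] 450.4 {'top': 1819}
long_bay ('side',) [0.5483 0.1147 0.1796] 362.8 {'side': 1618}
long_bay ('top', 'side') [0.5452 0.1132 0.1687] 836.0 {'top': 1819, 'side': 1618}
wide_bay ('top',) [0.506  0.2843 0.2934] 413.8 {'top': 2168}
wide_bay ('side',) [0.5107 0.2858 0.3037] 531.6 {'side': 2545}
wide_bay ('top', 'side') [0.507  0.2846 0.2969] 969.1 {'top': 2168, 'side': 2545}
```

View pics/fit.png

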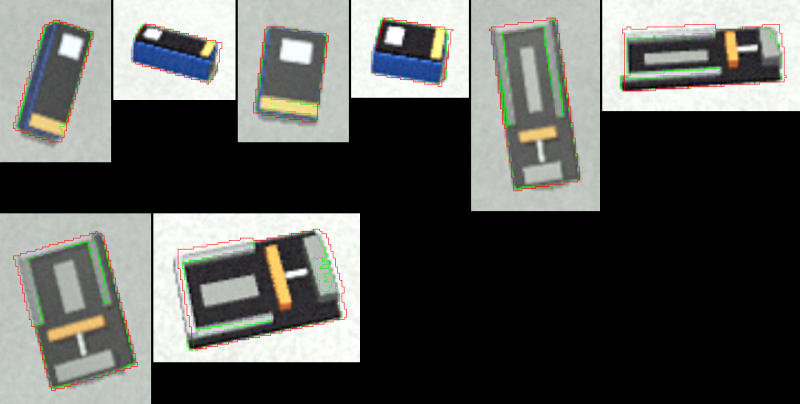

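```bash
python3 - <<'E'
import cv2,numpy as np
t=cv2.imread("pics/top0.png").astype(float).mean(2); t=cv2.GaussianBlur(t,(3,3),0)
for u in range(100,625,35):
    col=t[8:40,u-2:u+3].mean(1); g=np.diff(col); i=np.argmax(g); print(u,8+i,g[i].round(1),end=' | ')
print()
s=cv2.GaussianBlur(cv2.imread("pics/side0.png"),(3,3),0).astype(float)
for v in range(80,400,25):
    row=s[v-1:v+2,:,:].mean(0); d=row[:,1]-row[:,0]  # green-blue : wall/tile vs grey
    g=np.abs(np.diff(s[v,:,:].mean(1)));
    b=row.mean(1); idx=np.argsort(-np.abs(np.diff(b[20:260])))[:3]+20; print(v,idx)
E
```

```text
100 8 13.8 | 135 8 19.7 | 170 8 26.3 | 205 8 28.4 | 240 8 28.1 | 275 8 26.7 | 310 9 23.4 | 345 9 23.8 | 380 9 24.7 | 415 10 24.4 | 450 10 28.2 | 485 10 32.2 | 520 10 35.9 | 555 11 33.3 | 590 11 34.4 | 
80 [220 219 221]
105 [207 243 208]
130 [194 195 184]
155 [182 181 183]
180 [169 170 168]
205 [157 156 158]
230 [144 145 143]
255 [131 132 117]
280 [119 118 120]
305 [106 107 233]
330 [94 93 95]
355 [81 82 80]
380 [69 68 70]
```

```bash
python3 - <<'E'
import cv2
t=cv2.imread("pics/top0.png");s=cv2.imread("pics/side0.png")
cv2.imwrite("pics/tw.png",cv2.resize(t[0:60,60:640],(800,300)))
cv2.imwrite("pics/sw.png",cv2.resize(s[60:400,30:250],(520,600)))
E
```

```text
(no output)
```

View pics/tw.png

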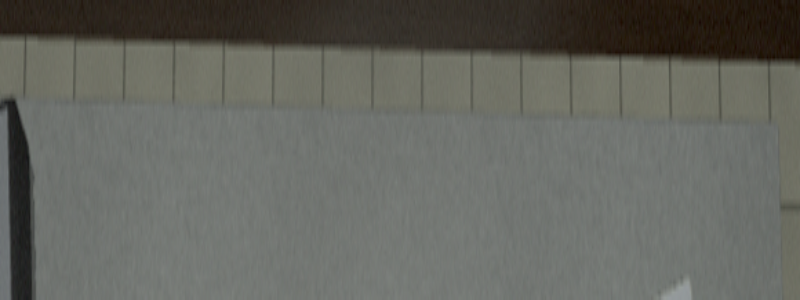

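View pics/sw.png

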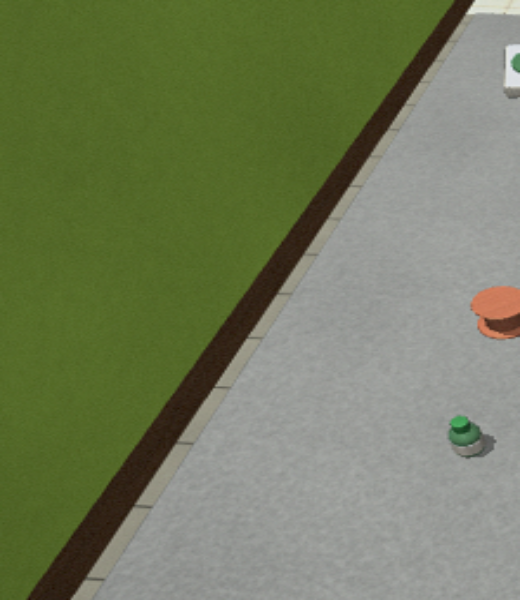

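```bash
cat > f2.py <<'E'
from fit import *
ims={n:cv2.imread(f"pics/{n}0.png") for n in("side","top")}
exec([l for l in open('f1.py').read().split('vis=')][0].split('\n',2)[2])
for k in W:
    for n in("top","side"):
        c=cam(n)
        for thr in(14,18,22,28):
            ms=mask(ims[n],W[k][n],thr)
            f=lambda p:np.abs(render(c,M[k],p,W[k][n])-ms).sum()
            x=np.array(I[k])
            for sc in(1,.3,.1):
                S=[x]+[x+np.array(d)*sc for d in((.01,0,0),(0,.01,0),(0,0,.1))]
                r=minimize(f,x,method='Nelder-Mead',options=dict(initial_simplex=S,xatol=1e-5,fatol=1e-3)); x=r.x
            print(k,n,thr,r.x.round(4),round(r.fun,1),int(ms.sum()))
E
python3 f2.py
```

```text
long_pack top 14 [ 0.4478 -0.3194 -0.3069] 75.4 1243
long_pack top 18 [ 0.4472 -0.3192 -0.3114] 71.0 1211
long_pack top 22 [ 0.4472 -0.3191 -0.3147] 74.8 1190
long_pack top 28 [ 0.4466 -0.3185 -0.3198] 86.1 1155
long_pack side 14 [ 0.4509 -0.319  -0.3114] 53.9 761
long_pack side 18 [ 0.4512 -0.3193 -0.3073] 45.1 746
long_pack side 22 [ 0.4515 -0.3189 -0.3115] 40.3 734
long_pack side 28 [ 0.451  -0.3186 -0.3063] 37.7 723
wide_pack top 14 [ 0.4414 -0.1333 -0.1418] 108.6 1252
wide_pack top 18 [ 0.4415 -0.1332 -0.1377] 84.8 1218
wide_pack top 22 [ 0.4412 -0.1329 -0.1298] 75.2 1195
wide_pack top 28 [ 0.441  -0.1329 -0.135 ] 64.8 1172
wide_pack side 14 [ 0.4456 -0.133  -0.1704] 71.8 900
wide_pack side 18 [ 0.4452 -0.1327 -0.1616] 64.6 882
wide_pack side 22 [ 0.4454 -0.1329 -0.1677] 59.2 871
wide_pack side 28 [ 0.445  -0.1332 -0.148 ] 53.0 854
long_bay top 14 [0.5411 0.112  0.169 ] 116.6 2291
long_bay top 18 [0.5421 0.1124 0.1647] 117.3 2252
long_bay top 22 [0.5426 0.1128 0.168 ] 115.9 2224
long_bay top 28 [0.5423 0.1126 0.1629] 211.4 2085
long_bay side 14 [0.5474 0.1159 0.1823] 155.9 1895
long_bay side 18 [0.5478 0.1158 0.1806] 170.1 1858
long_bay side 22 [0.548  0.1159 0.183 ] 196.1 1820
long_bay side 28 [0.5481 0.1155 0.183 ] 236.1 1765
wide_bay top 14 [0.5036 0.2825 0.2791] 111.4 2548
wide_bay top 18 [0.5041 0.2828 0.2788] 131.5 2506
wide_bay top 22 [0.5047 0.2834 0.2836] 155.5 2459
wide_bay top 28 [0.5054 0.2838 0.2876] 232.3 2365
wide_bay side 14 [0.5114 0.2875 0.3193] 188.4 3015
wide_bay side 18 [0.5111 0.287  0.3134] 186.0 2967
wide_bay side 22 [0.5112 0.2869 0.3123] 208.7 2929
wide_bay side 28 [0.5112 0.2865 0.3066] 271.5 2826
```

```bash
cat > go.py <<'E'
import sys
from h import *
def rel(x,y,z,ya,o=None):
    "ya: world direction (rad) of tool y wanted"
    o=o or robot.observe(); p=o['tool_pos']; r,pi,yw=o['tool_rot']
    from scipy.spatial.transform import Rotation as Ro
    R=Ro.from_euler('xyz',[r,pi,yw]).as_matrix()
    d=R.T@(np.array([x,y,z])-p)*1000
    cur=np.arctan2(R[1,1],R[0,1]); t=(ya-cur+np.pi)%(2*np.pi)-np.pi
    return d.round(1), round(-np.degrees(t),2), R
if __name__=="__main__":
    a=list(map(float,sys.argv[1:])); d,t,R=rel(*a); print("shift",d,"turn",t)
    o=robot.observe(); print(round(o['time'],2),o['tool_pos'].round(4),o['tool_rot'].round(4),'F',o['contact_force'].round(1),'T',o['torque'].round(2),'op',round(o['opening'],4),'q',o['qpos'].round(2))
E
python3 go.py 0.46 0.22 0.2 1.261; python3 go.py 0.449 -0.319 0.1 1.261
```

```text
shift [-355.3 -159.3   26.7] turn -2.52
1.4 [0.1819 0.4925 0.2268] [3.1414 0.     2.7878] F [ 0.  -0.3 -0.7] T [ 0.02 -0.04  0.07] op 0.0915 q [ 1.07  0.34  1.52 -0.    1.28 -0.15]
shift [-531.7 -668.7  126.7] turn -2.52
1.4 [0.1819 0.4925 0.2268] [3.1414 0.     2.7878] F [ 0.  -0.3 -0.7] T [ 0.02 -0.04  0.07] op 0.0915 q [ 1.07  0.34  1.52 -0.    1.28 -0.15]
```

```bash
python3 -m pendant '[[[-36,-16,3],-0.5],[[-72,-32,6],-1],[[-108,-48,9],-1.5],[[-144,-64,12],-2],[[-180,-80,15],-2.5],[[-216,-96,18],-2.5],[[-252,-112,21],-2.5],[[-288,-128,24],-2.5],[[-324,-144,27],-2.5],[[-355,-159,27],-2.5]]' 1 40; python3 go.py 0.449 -0.319 0.1 1.261
```

```text
time: 2.23
tool_pos: [0.4612, 0.2184, 0.1993]
tool_rot: [-3.141, -0.0, 2.831]
contact_force: [0.5, -0.1, -0.2]
opening: 0.0921
shift [-152.7 -515.3   99.4] turn -0.06
2.23 [0.4612 0.2184 0.1993] [-3.1414e+00 -1.0000e-04  2.8308e+00] F [ 0.5 -0.1 -0.2] T [ 0.03 -0.08  0.03] op 0.0921 q [ 0.29  0.34  1.61 -0.    1.19 -0.97]
```

```bash
python3 -m pendant '[[[-11,-38,0],0],[[-22,-76,0],0],[[-33,-114,0],0],[[-44,-152,10],0],[[-55,-190,20],0],[[-66,-228,30],0],[[-77,-266,40],0],[[-88,-304,50],0],[[-99,-342,60],0],[[-110,-380,70],0]]' ; python3 -m pendant '[[[-11,-35,10],0],[[-22,-70,20],0],[[-33,-105,25],0],[[-43,-135,30],0],[[-43,-135,30],0]]';python3 go.py 0.449 -0.319 0.1 1.261;  python3 - <<'E'
from h import *
for n in("side","top"):
    im=robot.read_camera(n); cv2.imwrite(f"pics/{n}1.png",im[:,:,::-1])
a=cv2.imread("pics/side1.png")[80:230,270:470]; b=cv2.imread("pics/top1.png")[150:300,360:560]
cv2.imwrite("pics/v1.png",cv2.resize(np.hstack([a,b]),None,fx=2,fy=2,interpolation=cv2.INTER_CUBIC))
E
```

```text
time: 3.07
tool_pos: [0.4493, -0.1791, 0.1291]
tool_rot: [-3.141, 0.0, 2.83]
contact_force: [0.6, -0.7, 0.8]
opening: 0.0919
time: 3.48
tool_pos: [0.4485, -0.3265, 0.0982]
tool_rot: [-3.139, 0.002, 2.826]
contact_force: [-0.3, -0.6, -0.3]
opening: 0.092
shift [ 1.9  7.2 -1.8] turn -0.32
3.48 [ 0.4485 -0.3265  0.0982] [-3.1393e+00  1.8000e-03  2.8263e+00] F [-0.3 -0.6 -0.3] T [ 0.02  0.07 -0.01] op 0.092 q [-0.77  0.53  1.62 -0.    1.   -2.02]
```

View pics/v1.png

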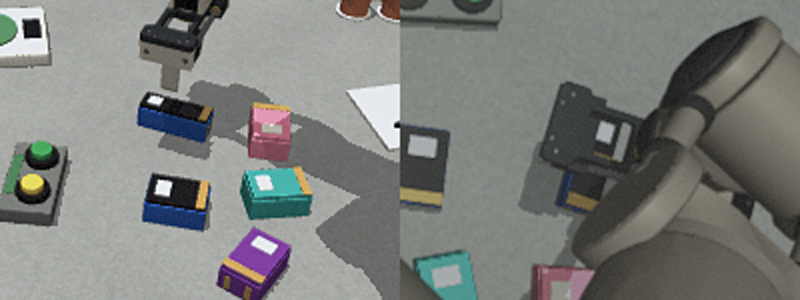

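```bash
python3 -m pendant '[[[2,7,30],0],[[2,7,60],0],[[2,7,75],0],[[2,7,82],0],[[2,7,83],0],[[2,7,83],0]]'; python3 go.py 0.449 -0.319 0.015 1.261
```

```text
time: 4.08
tool_pos: [0.4492, -0.3136, 0.0162]
tool_rot: [3.141, 0.0, 2.829]
contact_force: [-0.3, -0.6, 0.9]
opening: 0.0915
shift [-1.5 -5.2  1.2] turn -0.14
4.08 [ 0.4492 -0.3136  0.0162] [3.1413e+00 1.0000e-04 2.8293e+00] F [-0.3 -0.6  0.9] T [ 0.01 -0.02 -0.04] op 0.0915 q [-0.75  0.64  1.7   0.    0.81 -2.01]
```

```bash
python3 -m pendant '[[[0,0,0],0],[[0,0,0],0],[[0,0,0],0],[[0,0,0],0],[[0,0,0],0],[[0,0,0],0]]' 0 40; python3 go.py 0.449 -0.319 0.015 1.261
```

```text
time: 4.58
tool_pos: [0.4492, -0.3137, 0.0164]
tool_rot: [3.141, 0.0, 2.829]
contact_force: [0.2, 0.1, 0.0]
opening: 0.0564
shift [-1.4 -5.1  1.4] turn -0.16
4.58 [ 0.4492 -0.3137  0.0164] [3.1415e+00 4.0000e-04 2.8291e+00] F [0.2 0.1 0. ] T [ 0.01 -0.02  0.02] op 0.0564 q [-0.75  0.63  1.7   0.    0.81 -2.01]
```

```bash
python3 -m pendant '[[[-1,-4,0],0],[[-1,-4,0],0],[[-1,-4,0],0],[[-1,-4,0],0],[[-1,-4,0],0],[[-1,-4,0],0],[[-1,-4,0],0]]' 0 40; python3 go.py 0.449 -0.319 0.015 1.261
```

```text
time: 5.17
tool_pos: [0.4491, -0.3181, 0.0166]
tool_rot: [-3.141, 0.001, 2.829]
contact_force: [0.2, -1.1, 0.1]
opening: 0.0379
shift [-0.2 -0.9  1.6] turn -0.15
5.17 [ 0.4491 -0.3181  0.0166] [-3.1414e+00  8.0000e-04  2.8291e+00] F [ 0.2 -1.1  0.1] T [-0.36  0.01  0.03] op 0.0379 q [-0.76  0.64  1.69  0.    0.81 -2.01]
```

```bash
python3 -m pendant '[[[0,0,-20],0],[[0,0,-50],0],[[0,0,-75],0],[[0,0,-75],0]]'; python3 go.py 0.545 0.114 0.09 1.743;  python3 go.py 0.5 -0.1 0.09 1.6
```

```text
time: 5.5
tool_pos: [0.4509, -0.3193, 0.0958]
tool_rot: [-3.139, 0.007, 2.829]
contact_force: [1.0, -1.0, -2.8]
opening: 0.0378
shift [ 43.5 441.3   4.2] turn -27.76
5.5 [ 0.4509 -0.3193  0.0958] [-3.1388  0.0071  2.8294] F [ 1.  -1.  -2.8] T [-0.05 -0.08  0.02] op 0.0378 q [-0.76  0.52  1.63  0.    0.98 -2.01]
shift [ 20.6 223.8   5. ] turn -19.56
5.5 [ 0.4509 -0.3193  0.0958] [-3.1388  0.0071  2.8294] F [ 1.  -1.  -2.8] T [-0.05 -0.08  0.02] op 0.0378 q [-0.76  0.52  1.63  0.    0.98 -2.01]
```

```bash
python3 -m pendant '[[[4,40,0],-3],[[8,80,0],-6],[[12,120,0],-9],[[16,160,0],-12],[[20,200,0],-15],[[24,240,0],-18],[[28,280,0],-21],[[32,320,0],-24],[[36,360,2],-27],[[40,400,4],-27.8]]'; python3 -m pendant '[[[0,40,0],0],[[0,40,0],0]]';python3 go.py 0.545 0.114 0.09 1.743
```

```text
time: 6.33
tool_pos: [0.5347, 0.0759, 0.089]
tool_rot: [-3.136, 0.003, -2.966]
contact_force: [0.4, 0.7, -2.1]
opening: 0.0377
time: 6.5
tool_pos: [0.5248, 0.122, 0.0869]
tool_rot: [-3.14, -0.002, -2.96]
contact_force: [-0.5, -0.7, -3.2]
opening: 0.0379
shift [-18.4 -11.5  -3.1] turn 0.54
6.5 [0.5248 0.122  0.0869] [-3.1396e+00 -1.7000e-03 -2.9600e+00] F [-0.5 -0.7 -3.2] T [0.04 0.06 0.  ] op 0.0379 q [ 0.09  0.52  1.67 -0.    0.96 -1.66]
```

```bash
python3 - <<'E'
from h import *
for n in("side","top"):
    im=robot.read_camera(n); cv2.imwrite(f"pics/{n}2.png",im[:,:,::-1])
a=cv2.imread("pics/side2.png")[130:330,240:440]; b=cv2.imread("pics/top2.png")[100:300,160:360]
cv2.imwrite("pics/v2.png",cv2.resize(np.hstack([a,b]),None,fx=2,fy=2,interpolation=cv2.INTER_CUBIC))
print(robot.observe()['tool_pos'])
E
```

```text
[0.52599058 0.1170837  0.08733905]
```

View pics/v2.png

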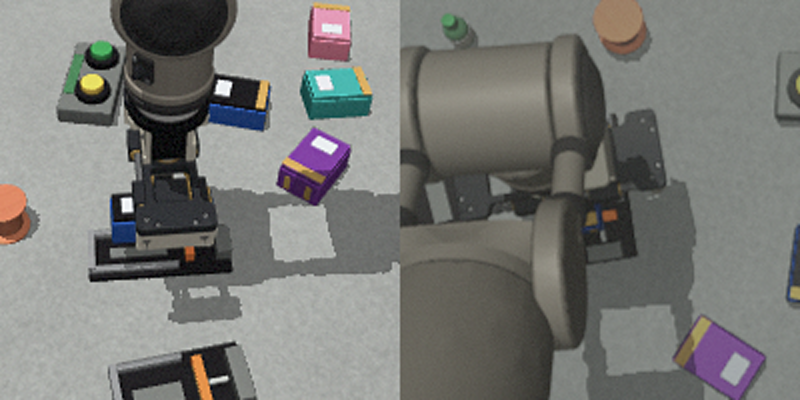

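```bash
cat > ov.py <<'E'
from fit import *
E12=[(0,1),(0,2),(0,4),(1,3),(1,5),(2,3),(2,6),(3,7),(4,5),(4,6),(5,7),(6,7)]
def overlay(n,file,win,items,out,s=6):
    c=cam(n);x0,y0,x1,y1=win
    v=cv2.resize(cv2.imread(file)[y0:y1,x0:x1],None,fx=s,fy=s,interpolation=cv2.INTER_CUBIC); v=np.clip(v*1.3,0,255).astype(np.uint8)
    for parts,p,col in items:
        for P in parts:
            uv=(proj(c,world(P,p))-[x0-.5,y0-.5])*s-.5
            for a,b in E12: cv2.line(v,tuple(int(round(t)) for t in uv[a]),tuple(int(round(t)) for t in uv[b]),col,1,cv2.LINE_AA)
    cv2.imwrite(out,v)
E
python3 - <<'E'
from ov import *
o=robot.observe(); p=o['tool_pos']; ya=-2.961-np.pi/2+np.pi*0
yaw=o['tool_rot'][2]-np.pi/2-np.pi/2+2*np.pi
print(p,yaw)
overlay('side','pics/side2.png',(280,215,365,290),[(M['long_pack'],(p[0],p[1],yaw,p[2]-.0166),(0,255,255)),(M['long_bay'][:3],(.548,.1158,.18),(0,0,255))],'pics/o2.png',8)
E
```

```text
[0.52599058 0.1170837  0.08733905] 0.17980886986378053
```

View pics/o2.png

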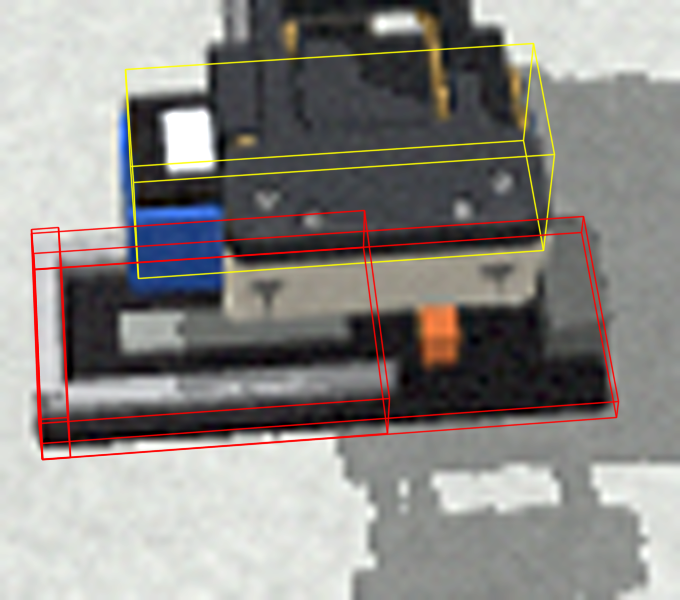

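```bash
python3 - <<'E'
from ov import *
overlay('side','pics/side0.png',(325,115,395,205),[(M['long_pack'],(.451,-.319,-.308),(0,255,255)),(M['wide_pack'],(.445,-.133,-.155),(0,255,255))],'pics/o3.png',6)
overlay('side','pics/side0.png',(275,230,365,285),[(M['long_bay'],(.548,.1158,.18),(0,0,255))],'pics/o4.png',6)
a=cv2.imread('pics/o3.png');b=cv2.imread('pics/o4.png');b=cv2.resize(b,None,fx=.7,fy=.7)
c=np.zeros((max(a.shape[0],b.shape[0]),a.shape[1]+b.shape[1],3),np.uint8);c[:a.shape[0],:a.shape[1]]=a;c[:b.shape[0],a.shape[1]:]=b;cv2.imwrite('pics/o5.png',c);print(c.shape)
E
```

```text
(540, 798, 3)
```

View pics/o5.png

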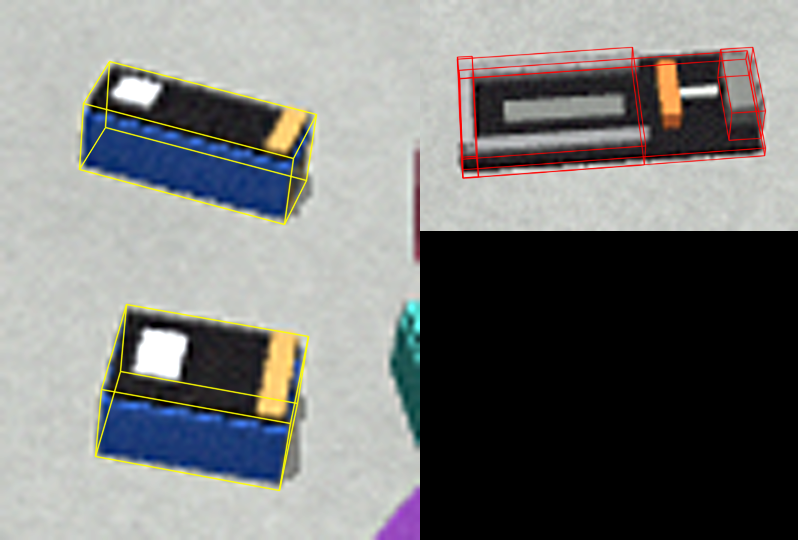

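```bash
python3 - <<'E'
from ov import *
o=robot.observe(); p=o['tool_pos']
im=robot.read_camera('side'); cv2.imwrite("pics/side3.png",im[:,:,::-1])
yaw=o['tool_rot'][2]+np.pi
print(p,yaw,robot.observe()['tool_pos'])
overlay('side','pics/side3.png',(280,215,365,290),[(M['long_pack'],(p[0],p[1],yaw,p[2]-.0166),(0,255,255)),(M['long_bay'][:3],(.546,.114,.18),(0,0,255))],'pics/o6.png',8)
E
```

```text
[0.52599058 0.1170837  0.08733905] 0.17980886986378053 [0.52655652 0.1156558  0.08767358]
```

View pics/o6.png

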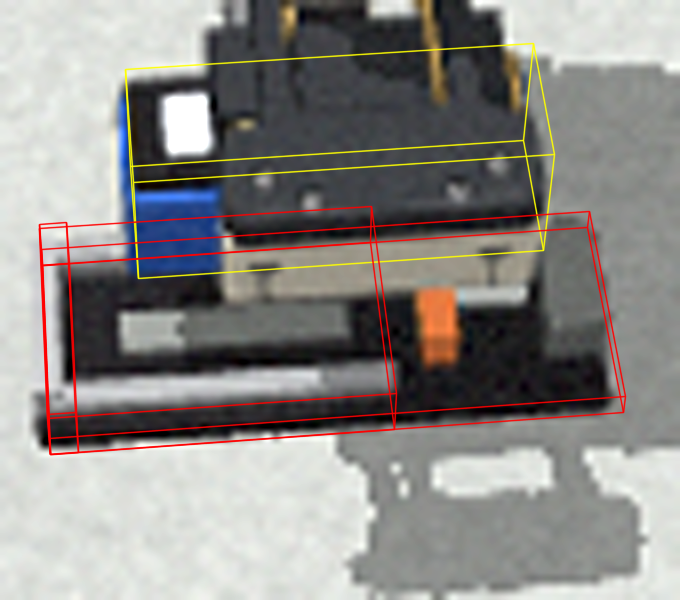

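```bash
python3 - <<'E'
from ov import *
s=cv2.imread("pics/side0.png"); t=cv2.imread("pics/top0.png")
cv2.imwrite("pics/c1.png",cv2.resize(np.clip(s[230:280,278:363]*1.3,0,255).astype(np.uint8),None,fx=9,fy=9,interpolation=cv2.INTER_NEAREST))
cv2.imwrite("pics/c2.png",cv2.resize(np.clip(s[295:360,288:375]*1.3,0,255).astype(np.uint8),None,fx=9,fy=9,interpolation=cv2.INTER_NEAREST))
E
```

```text
(no output)
```

View pics/c1.png

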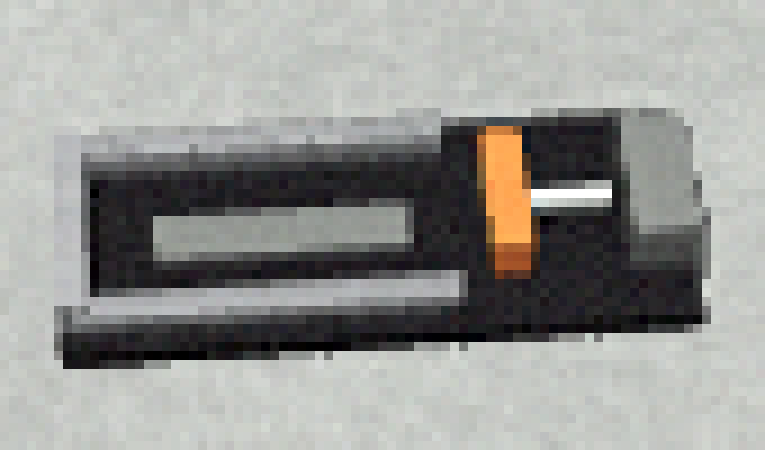

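View pics/c2.png

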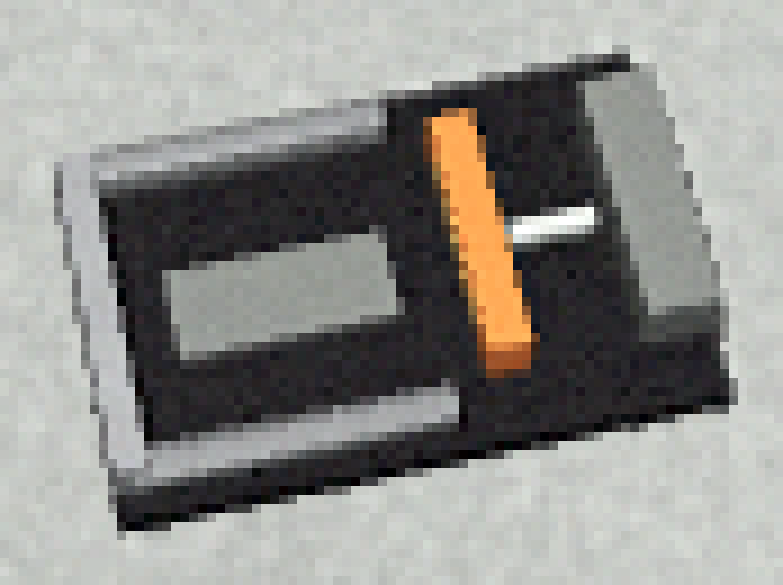

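```bash
python3 - <<'E'
from fit import *
from scipy.optimize import least_squares
def side(x0,y0,pts): return [np.array(p)/9+[x0-.5,y0-.5] for p in pts]
def top(pts): return [(np.array(p)+.5)/5+[139.5,139.5] for p in pts]
D={}
D['long','side']=side(278,230,[(65,368),(706,322),(478,127),(494,250),(56,140),(622,115),(632,228)]),lambda w,v:[(63,33,0),(-101,33,0),(-48,-w,22),(-48,w,22),(63,-33,20),(-83,-v,26),(-83,v,26)]
D['wide','side']=side(288,295,[(122,530),(735,403),(425,118),(486,345),(57,160),(583,80),(642,312)]),lambda w,v:[(50,43,0),(-88,43,0),(-35,-w,22),(-35,w,22),(50,-43,20),(-70,-v,26),(-70,v,26)]
D['long','top']=top([(548,465),(693,442),(556,338),(640,326),(566,420),(650,404)]),lambda w,v:[(-101,33,4),(-101,-33,4),(-48,w,22),(-48,-w,22),(-83,v,26),(-83,-v,26)]
D['wide','top']=top([(158,528),(343,470),(146,402),(275,366),(163,483),(293,444)]),lambda w,v:[(-88,43,4),(-88,-43,4),(-35,w,22),(-35,-w,22),(-70,v,26),(-70,-v,26)]
for k,(uv,m) in D.items():
    c=cam(k[1]); uv=np.array(uv)
    f=lambda p:(proj(c,world(np.array(m(p[3],p[4]))/1000.,p[:3]))-uv).ravel()
    x0=[.545,.114,.17,20,20] if k[0]=='long' else [.508,.285,.3,25,25]
    r=least_squares(f,x0,x_scale=[.01,.01,.1,5,5],loss='soft_l1'); print(k,r.x.round(4)); print(f(r.x).reshape(-1,2).round(1).tolist())
E
```

```text
('long', 'side') [ 0.549   0.1144  0.1806 19.2611 17.5611]
[[-0.2, 1.0], [0.2, 0.8], [0.3, -0.0], [0.5, -0.1], [-0.6, -2.4], [-0.7, -0.2], [0.4, -0.3]]
('wide', 'side') [ 0.5113  0.2852  0.3012 27.3863 27.9881]
[[-0.2, 1.0], [-0.1, 0.5], [0.5, 0.1], [0.5, 0.1], [-0.9, -3.0], [-0.6, -0.1], [0.6, -0.5]]
('long', 'top') [ 0.5461  0.1138  0.1695 18.5433 18.5024]
[[-0.3, 0.3], [0.2, 0.1], [0.0, 0.2], [-0.0, -0.0], [-0.0, -0.6], [0.1, -0.1]]
('wide', 'top') [ 0.5081  0.2848  0.299  28.911  29.0273]
[[-0.1, 0.5], [0.7, 0.9], [-0.0, 0.2], [-0.1, -0.2], [-0.2, -0.7], [-0.2, -0.6]]
```

```bash
python3 go.py 0.5564 0.1155 0.055 1.747
```

```text
shift [-29.3  -5.3  32.7] turn 0.08
6.65 [0.5266 0.1157 0.0877] [-3.1365 -0.     -2.9639] F [ 0.1 -0.6 -2.6] T [ 0.01 -0.02  0.  ] op 0.0375 q [ 0.08  0.52  1.67 -0.01  0.96 -1.67]
```

```bash
python3 -m pendant '[[[-15,-3,5],0],[[-29,-5,20],0],[[-29,-5,30],0],[[-29,-5,33],0],[[-29,-5,33],0]]'; python3 go.py 0.5564 0.1155 0.0376 1.747
```

```text
time: 7.07
tool_pos: [0.5543, 0.1144, 0.0532]
tool_rot: [-3.137, -0.004, -2.966]
contact_force: [0.3, 0.3, -3.2]
opening: 0.038
shift [-2.3  0.8 15.6] turn -0.01
7.07 [0.5543 0.1144 0.0532] [-3.1368 -0.0043 -2.9656] F [ 0.3  0.3 -3.2] T [ 0.05  0.05 -0.03] op 0.038 q [ 0.07  0.61  1.62 -0.01  0.92 -1.67]
```

```bash
python3 -m pendant '[[[-2,1,4],0],[[-2,1,8],0],[[-2,1,12],0],[[-2,1,14],0],[[-2,1,14],0],[[-2,1,14],0]]'; python3 go.py 0.5564 0.1155 0.0376 1.747
```

```text
time: 7.57
tool_pos: [0.556, 0.1157, 0.0392]
tool_rot: [-3.137, -0.004, -2.966]
contact_force: [-0.6, -0.3, -2.0]
opening: 0.0379
shift [-0.3 -0.3  1.6] turn -0.01
7.57 [0.556  0.1157 0.0392] [-3.1368 -0.0043 -2.9655] F [-0.6 -0.3 -2. ] T [0.09 0.05 0.02] op 0.0379 q [ 0.07  0.63  1.62 -0.01  0.9  -1.67]
```

```bash
python3 - <<'E'
from ov import *
o=robot.observe(); p=o['tool_pos']
im=robot.read_camera('side'); cv2.imwrite("pics/side4.png",im[:,:,::-1])
yaw=o['tool_rot'][2]+np.pi
c,s=np.cos(yaw),np.sin(yaw)
print(p,yaw,o['tool_rot'],robot.observe()['contact_force'])
overlay('side','pics/side4.png',(280,215,365,290),[(M['long_pack'],(p[0]+.0015*c,p[1]+.0015*s,yaw,p[2]-.0166),(0,255,255)),(M['long_bay'][:1],(.548,.114,.176),(0,0,255))],'pics/o7.png',8)
E
```

```text
[0.55602927 0.11574134 0.03920148] 0.17608658696591606 [-3.13684404 -0.00432347 -2.96550607] [ 0.07685353  0.32953958 -4.06636139]
```

View pics/o7.png

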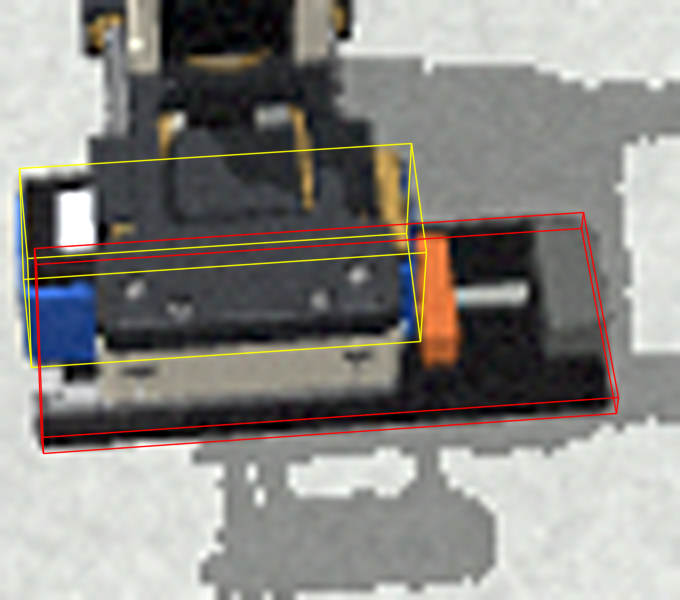

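```bash
cat > kp.py <<'E'
from fit import *
from scipy.optimize import least_squares
def side(x0,y0,pts): return [np.array(p)/9+[x0-.5,y0-.5] for p in pts]
D={}
D['long','side']=side(278,230,[(65,368),(706,322),(478,127),(494,250),(153,215),(158,262),(412,200),(414,246)]),lambda a,b,g:[(63,33,0),(-101,33,0),(-48,-19,22),(-48,19,22),(b,-g,8),(b,g,8),(a,-g,8),(a,g,8)]
D['wide','side']=side(288,295,[(122,530),(735,403),(425,118),(486,345),(163,270),(181,358),(382,233),(404,312)]),lambda a,b,g:[(50,43,0),(-88,43,0),(-35,-29,22),(-35,29,22),(b,-g,8),(b,g,8),(a,-g,8),(a,g,8)]
for k,(uv,m) in D.items():
    c=cam(k[1]); uv=np.array(uv)
    for mode in ('all','edge','orange','stripe'):
        w=np.ones((8,1)); 
        if mode=='edge': w[2:]=.02
        if mode=='orange': w[:2]=.02; w[4:]=.02
        if mode=='stripe': w[:4]=.02
        f=lambda p:(w*(proj(c,world(np.array(m(*p[3:]))/1000.,p[:3]))-uv)).ravel()
        x0=[.545,.114,.17,-20,40,8] if k[0]=='long' else [.508,.285,.3,-15,25,12]
        r=least_squares(f,x0,x_scale=[.01,.01,.1,5,5,5]); print(k,mode,r.x.round(4)); 
        if mode=='all':print(f(r.x).reshape(-1,2).round(1).tolist())
E
python3 kp.py
```

```text
('long', 'side') all [  0.5494   0.1133   0.176  -28.9851  37.4669   7.2548]
[[-0.4, 0.4], [-0.0, 0.5], [0.2, -0.3], [0.3, -0.5], [0.1, 0.0], [-0.1, -0.0], [-0.2, -0.2], [0.2, -0.2]]
('long', 'side') edge [  0.5491   0.1119   0.1782 -28.4641  38.0527   7.2816]
('long', 'side') orange [  0.5499   0.1141   0.1703 -29.6111  36.801    7.2411]
('long', 'side') stripe [  0.5493   0.1135   0.1673 -28.8697  37.5625   7.2518]
('wide', 'side') all [  0.5116   0.2847   0.3006 -20.4915  29.9176  10.0474]
[[-0.3, 0.7], [-0.2, 0.2], [0.2, -0.8], [0.6, 0.6], [0.0, 0.2], [-0.0, -0.2], [-0.0, -0.6], [-0.1, -0.2]]
('wide', 'side') edge [  0.5109   0.2836   0.2951 -19.5724  30.8713  10.0781]
('wide', 'side') orange [  0.5123   0.2848   0.298  -21.2489  29.1621  10.0503]
('wide', 'side') stripe [  0.5112   0.2851   0.2889 -20.27    30.1121  10.0336]
```

```bash
python3 -m pendant '[[[-1,-1,1],0],[[-1,-1,1.7],0],[[-1,-1,1.7],0],[[-1,-1,1.7],0]]'; python3 go.py 0.555 0.1143 0.0376 1.744
```

```text
time: 7.95
tool_pos: [0.5573, 0.1149, 0.0377]
tool_rot: [-3.137, -0.004, -2.966]
contact_force: [0.3, 0.1, -3.5]
opening: 0.0375
shift [ 2.4 -0.2  0.1] turn 0.17
7.95 [0.5573 0.1149 0.0377] [-3.1368 -0.004  -2.9655] F [ 0.3  0.1 -3.5] T [ 0.06  0.02 -0.08] op 0.0375 q [ 0.07  0.63  1.62 -0.01  0.89 -1.67]
```

```bash
python3 -m pendant '[[[2,0,0.3],0],[[4,0,0.3],0],[[6,0,0.3],0],[[7,0,0.3],0],[[7,0,0.3],0]]'; python3 go.py 0.555 0.1143 0.0376 1.744
```

```text
time: 8.37
tool_pos: [0.5512, 0.1138, 0.0377]
tool_rot: [-3.137, -0.002, -2.966]
contact_force: [3.1, 1.6, -3.6]
opening: 0.0378
shift [-3.8 -0.2  0.1] turn 0.16
8.37 [0.5512 0.1138 0.0377] [-3.1367e+00 -1.7000e-03 -2.9657e+00] F [ 3.1  1.6 -3.6] T [ 0.24 -0.93 -0.04] op 0.0378 q [ 0.07  0.62  1.64 -0.01  0.88 -1.67]
```

```bash
python3 -m pendant '[[[2,0,0.2],0],[[4,0,0.2],0],[[6,0,0.2],0],[[7,0,0.2],0],[[7,0,0.2],0]]'; python3 go.py 0.555 0.1143 0.0376 1.744; python3 - <<'E'
from ov import *
o=robot.observe(); p=o['tool_pos']
im=robot.read_camera('side'); cv2.imwrite("pics/side5.png",im[:,:,::-1])
yaw=o['tool_rot'][2]+np.pi
c,s=np.cos(yaw),np.sin(yaw)
overlay('side','pics/side5.png',(280,215,365,290),[(M['long_pack'],(p[0]+.0015*c,p[1]+.0015*s,yaw,p[2]-.0166),(0,255,255))],'pics/o8.png',8)
E
```

```text
time: 8.78
tool_pos: [0.5453, 0.1128, 0.0379]
tool_rot: [-3.137, 0.001, -2.966]
contact_force: [6.4, 1.7, -3.7]
opening: 0.0377
shift [-9.8 -0.2  0.4] turn 0.15
8.78 [0.5453 0.1128 0.0379] [-3.1367e+00  1.0000e-03 -2.9658e+00] F [ 6.4  1.7 -3.7] T [ 0.39 -1.19 -0.07] op 0.0377 q [ 0.07  0.61  1.66 -0.01  0.87 -1.67]
```

View pics/o8.png

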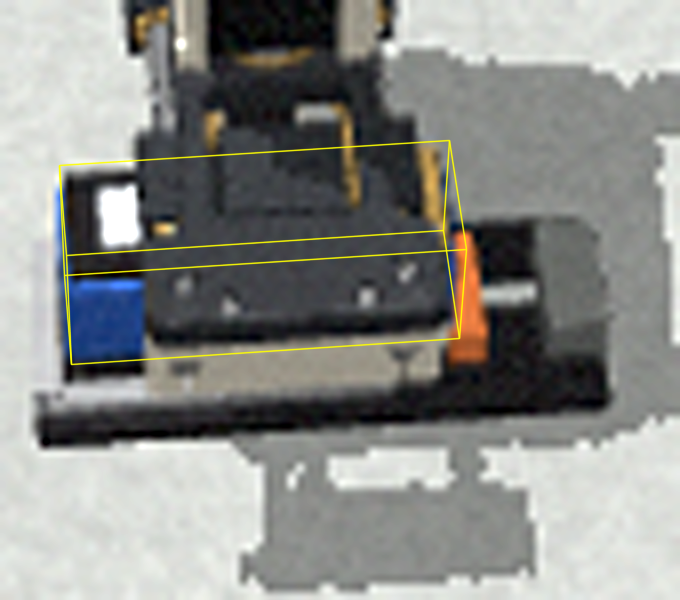

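```bash
python3 -m pendant '[[[0,0,3],0],[[0,0,6],0],[[0,0,9],0],[[0,0,11.5],0],[[0,0,12.5],0],[[0,0,12.5],0]]'; python3 go.py 0.555 0.1143 0.0246 1.744
```

```text
time: 9.33
tool_pos: [0.5462, 0.1127, 0.0295]
tool_rot: [-3.136, 0.004, -2.965]
contact_force: [-6.8, -1.4, 29.2]
opening: 0.0379
shift [-8.9  0.1  5. ] turn 0.16
9.33 [0.5462 0.1127 0.0295] [-3.136   0.0044 -2.9655] F [-6.8 -1.4 29.2] T [-0.03  0.95 -0.12] op 0.0379 q [ 0.07  0.63  1.67 -0.01  0.84 -1.67]
```

```bash
python3 -m pendant '[[[0,0,-2],0],[[0,0,-2],0]]'; python3 - <<'E'
from ov import *
o=robot.observe(); p=o['tool_pos']
im=robot.read_camera('side'); cv2.imwrite("pics/side6.png",im[:,:,::-1])
im=robot.read_camera('top'); cv2.imwrite("pics/top6.png",im[:,:,::-1])
yaw=o['tool_rot'][2]+np.pi
c,s=np.cos(yaw),np.sin(yaw); print(p,o['tool_rot'],o['contact_force'])
overlay('side','pics/side6.png',(280,215,365,290),[],'pics/o9.png',9)
E
```

```text
time: 9.5
tool_pos: [0.5476, 0.1128, 0.0332]
tool_rot: [-3.136, 0.009, -2.965]
contact_force: [4.6, 0.8, -0.4]
opening: 0.0374
[0.54761747 0.11281839 0.03321078] [-3.13556203  0.00860019 -2.96545261] [ 4.63175103  0.83415126 -0.404517  ]
```

View pics/o9.png

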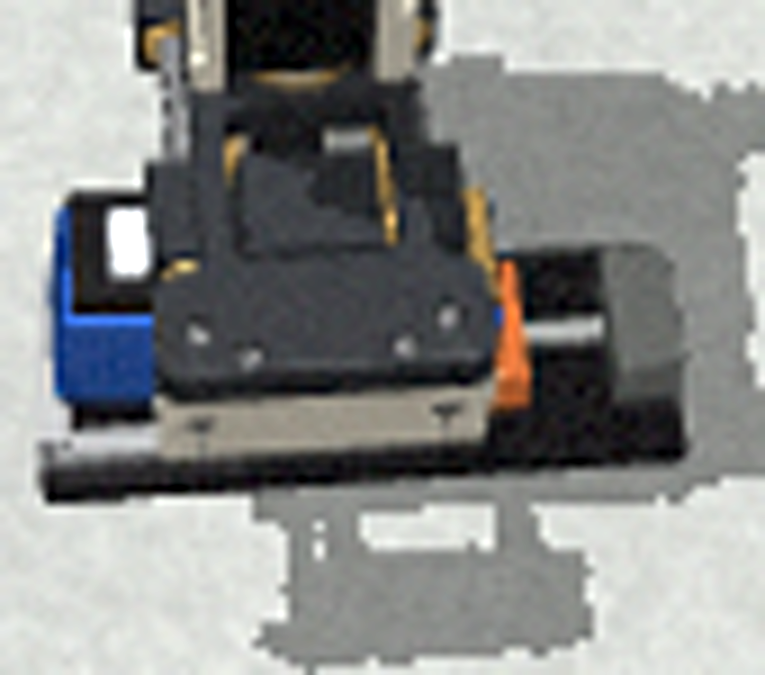

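```bash
python3 -m pendant '[[[2,0,-0.5],0],[[4,0,-0.5],0],[[6,0,-0.5],0],[[8,0,-0.5],0],[[8,0,-0.5],0]]'; python3 - <<'E'
from ov import *
o=robot.observe(); p=o['tool_pos']
im=robot.read_camera('side'); cv2.imwrite("pics/side7.png",im[:,:,::-1])
print(p,o['tool_rot'],o['contact_force'])
overlay('side','pics/side7.png',(280,215,365,290),[],'pics/o10.png',9)
E
```

```text
time: 10.02
tool_pos: [0.5398, 0.1114, 0.0323]
tool_rot: [-3.136, 0.008, -2.966]
contact_force: [6.1, 2.0, -2.1]
opening: 0.0376
[0.53980935 0.11144427 0.03232951] [-3.13577455  0.00813606 -2.96565993] [ 6.12905959  1.95855147 -2.08110079]
```

View pics/o10.png

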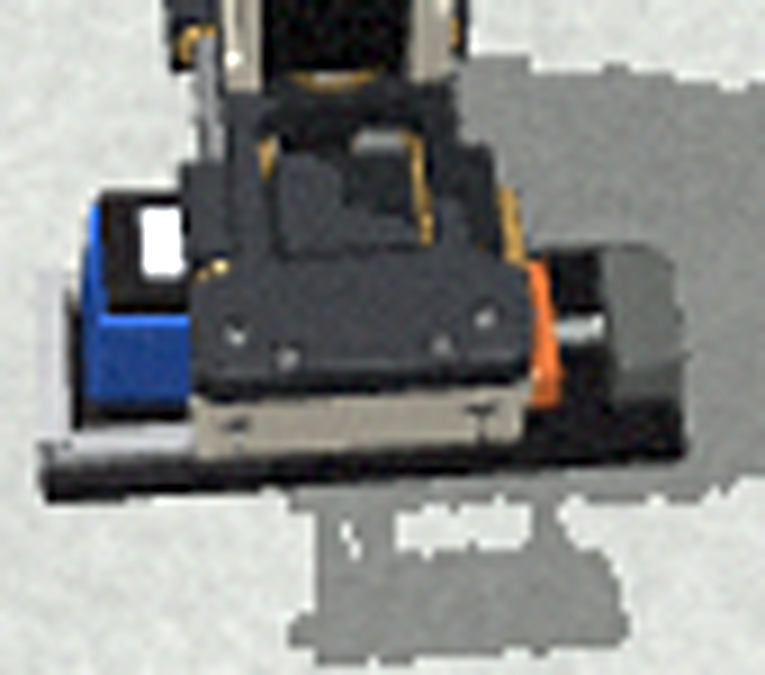

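```bash
python3 -m pendant '[[[0,0,2],0],[[0,0,4],0],[[0,0,6],0],[[0,0,7],0],[[0,0,7],0]]'; python3 - <<'E'
from ov import *
o=robot.observe(); p=o['tool_pos']
im=robot.read_camera('side'); cv2.imwrite("pics/side8.png",im[:,:,::-1])
print(p,o['tool_rot'],o['contact_force'])
overlay('side','pics/side8.png',(280,215,365,290),[],'pics/o11.png',9)
E
```

```text
time: 10.48
tool_pos: [0.543, 0.1118, 0.0267]
tool_rot: [-3.135, 0.015, -2.966]
contact_force: [8.1, 1.7, 7.0]
opening: 0.0376
[0.54299053 0.11180008 0.0266575 ] [-3.13543612  0.01475921 -2.96590272] [8.07237594 1.66634668 7.04744243]
```

View pics/o11.png

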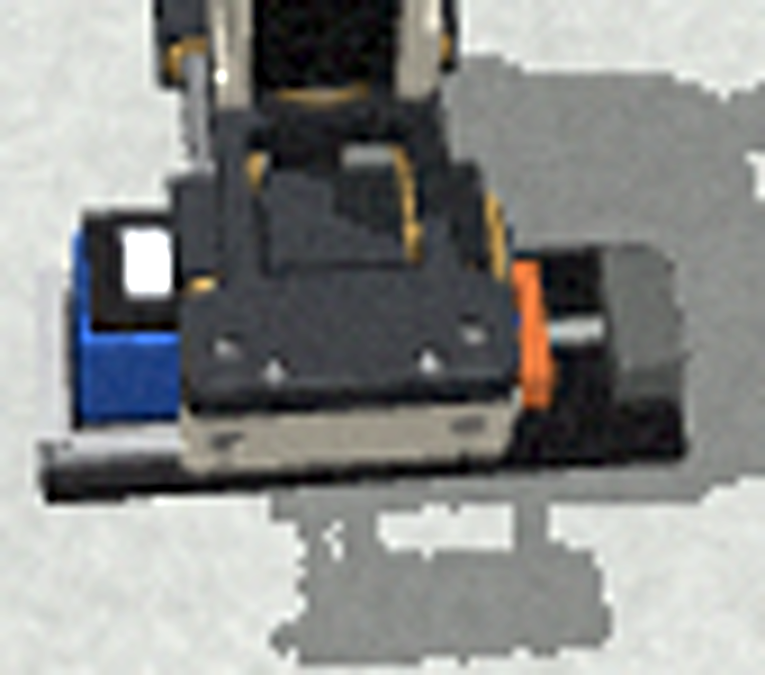

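```bash
python3 -m pendant '[[[1,0,2],0],[[1,0,3],0],[[1,0,3],0]]'; python3 -m pendant '[[[0,0,0],0],[[0,0,0],0],[[0,0,0],0],[[0,0,0],0]]' 0.75; python3 - <<'E'
from ov import *
im=robot.read_camera('side'); o=robot.observe(); p=o['tool_pos']
cv2.imwrite("pics/side9.png",im[:,:,::-1])
print(p,o['tool_rot'],o['contact_force'])
overlay('side','pics/side9.png',(280,215,365,290),[],'pics/o12.png',9)
E
```

```text
time: 10.78
tool_pos: [0.544, 0.112, 0.0247]
tool_rot: [-3.135, 0.019, -2.966]
contact_force: [6.2, 2.6, 6.1]
opening: 0.038
time: 11.12
tool_pos: [0.5428, 0.1118, 0.0239]
tool_rot: [-3.136, 0.016, -2.966]
contact_force: [0.9, 0.0, -0.6]
opening: 0.0595
[0.5430368  0.11181957 0.02402395] [-3.13553003  0.01681086 -2.96617964] [-0.32583211 -0.29787105 -0.50973846]
```

View pics/o12.png

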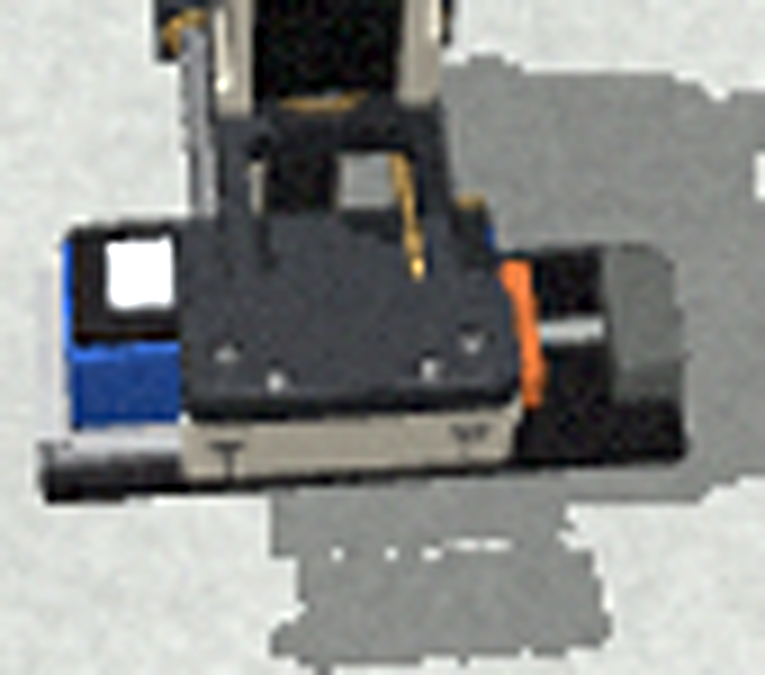

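```bash
python3 -m pendant '[[[0,0,-25],0],[[0,0,-60],0],[[-20,10,-80],0],[[-20,10,-80],0]]' 0.9; python3 -m pendant '[[[5,-40,0],0],[[10,-80,0],0],[[15,-120,0],0],[[15,-120,0],0]]' 0.9; python3 - <<'E'
from ov import *
im=robot.read_camera('side'); o=robot.observe(); p=o['tool_pos']
cv2.imwrite("pics/side10.png",im[:,:,::-1])
print(p,o['tool_rot'],o['contact_force'])
overlay('side','pics/side10.png',(280,215,365,290),[(M['long_pack'],(.5494,.1133,.174,.008),(0,255,255))],'pics/o13.png',9)
im=robot.read_camera('top');cv2.imwrite("pics/top10.png",im[:,:,::-1])
E
```

```text
time: 11.5
tool_pos: [0.5641, 0.1268, 0.1092]
tool_rot: [-3.135, 0.027, -2.966]
contact_force: [0.1, -0.5, 0.2]
opening: 0.0821
time: 11.83
tool_pos: [0.5701, -0.0002, 0.1089]
tool_rot: [-3.133, 0.026, -2.971]
contact_force: [-0.2, 0.2, 0.5]
opening: 0.0825
[0.56977612 0.00258284 0.10871431] [-3.13502637  0.02560146 -2.97089035] [-0.68795913  0.09330593 -0.28964783]
```

View pics/o13.png

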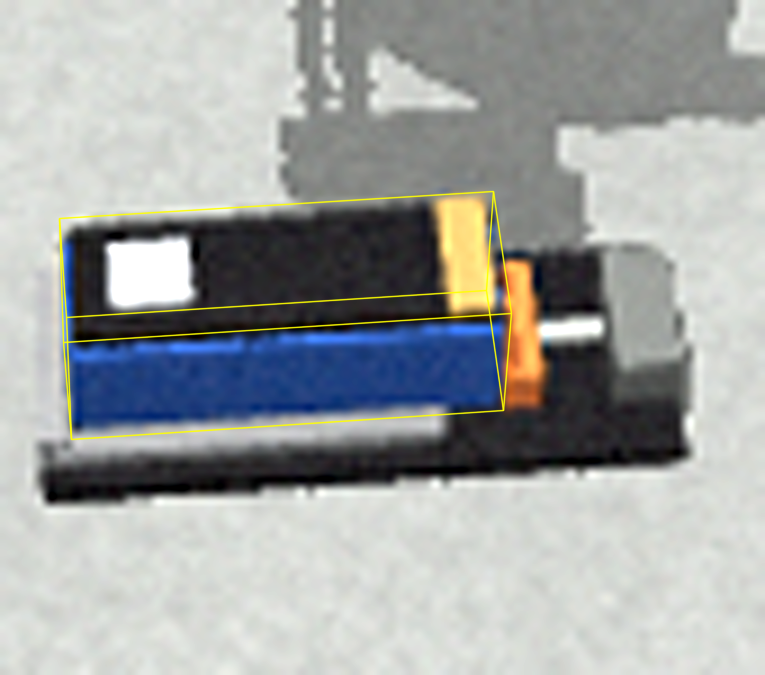

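```bash
python3 go.py 0.589 0.1195 0.065 1.745
```

```text
shift [-37.7 110.2  44. ] turn -0.12
11.93 [0.5696 0.0046 0.1087] [-3.1358  0.0254 -2.9693] F [ 0.4  0.7 -0.5] T [ 0.09 -0.03 -0.05] op 0.0826 q [-0.13  0.53  1.58  0.    1.01 -1.87]
```

```bash
python3 -m pendant '[[[-13,37,0],0],[[-26,74,0],0],[[-38,100,20],0],[[-38,110,38],0],[[-38,110,44],0],[[-38,110,44],0],[[-38,110,44],0],[[-38,110,44],0]]' 0; python3 go.py 0.589 0.1195 0.051 1.745
```

```text
time: 12.6
tool_pos: [0.5897, 0.1187, 0.0659]
tool_rot: [-3.136, 0.027, -2.97]
contact_force: [0.7, 0.2, 0.4]
opening: 0.0339
shift [ 1.   1.  14.9] turn -0.16
12.6 [0.5897 0.1187 0.0659] [-3.1356  0.0265 -2.97  ] F [0.7 0.2 0.4] T [0.02 0.01 0.02] op 0.0339 q [ 0.07  0.63  1.53 -0.    0.96 -1.67]
```

```bash
python3 -m pendant '[[[0,0,5],0],[[0,0,10],0],[[0,0,13],0],[[0,0,15],0],[[0,0,16],0],[[0,0,17],0],[[0,0,17],0],[[0,0,17],0]]' 0;  python3 go.py 0.589 0.1195 0.051 1.745
```

```text
time: 13.27
tool_pos: [0.5908, 0.1186, 0.0503]
tool_rot: [-3.135, 0.028, -2.97]
contact_force: [-2.2, -0.5, 8.8]
opening: 0.0007
shift [ 1.6  1.2 -0.7] turn -0.17
13.27 [0.5908 0.1186 0.0503] [-3.1354  0.0284 -2.9701] F [-2.2 -0.5  8.8] T [0.07 0.47 0.02] op 0.0007 q [ 0.07  0.65  1.54 -0.    0.92 -1.67]
```

```bash
python3 -m pendant '[[[0,0,-20],0],[[0,0,-45],0],[[0,0,-50],0],[[0,0,-50],0],[[0,0,-50],0]]' 1;  python3 go.py 0.445 -0.133 0.1 1.421
```

```text
time: 13.68
tool_pos: [0.5891, 0.1186, 0.0999]
tool_rot: [-3.135, 0.028, -2.97]
contact_force: [0.6, 0.8, 0.5]
opening: 0.0288
shift [ 184.9 -223.4   -3.9] turn 18.39
13.68 [0.5891 0.1186 0.0999] [-3.1354  0.0283 -2.9702] F [0.6 0.8 0.5] T [ 0.06  0.08 -0.02] op 0.0288 q [ 0.07  0.58  1.5  -0.    1.03 -1.67]
```

```bash
python3 -m pendant '[[[25,-30,-1],3],[[50,-60,-1],6],[[75,-90,-2],9],[[100,-120,-2],12],[[125,-150,-3],15],[[150,-180,-3],18],[[175,-210,-4],18.4],[[185,-223,-4],18.4],[[185,-223,-4],18.4],[[185,-223,-4],18.4]]' 1;  python3 go.py 0.445 -0.133 0.1 1.421
```

```text
time: 14.52
tool_pos: [0.4441, -0.1329, 0.0991]
tool_rot: [3.138, 0.027, 2.989]
contact_force: [0.8, -1.0, -0.1]
opening: 0.091
shift [-1.   0.1 -0.8] turn -0.15
14.52 [ 0.4441 -0.1329  0.0991] [3.1377 0.027  2.989 ] F [ 0.8 -1.  -0.1] T [0.02 0.03 0.01] op 0.091 q [-0.46  0.37  1.88  0.02  0.86 -1.89]
```

```bash
python3 - <<'E'
from ov import *
im=robot.read_camera('side'); cv2.imwrite("pics/side11.png",im[:,:,::-1])
overlay('side','pics/side11.png',(310,110,410,215),[(M['wide_pack'],(.445,-.133,-.15),(0,255,255))],'pics/o14.png',5)
overlay('side','pics/side11.png',(275,210,365,285),[(M['long_pack'],(.5494,.1133,.174,.008),(0,255,255))],'pics/o15.png',7)
E
```

```text
(no output)
```

View pics/o14.png

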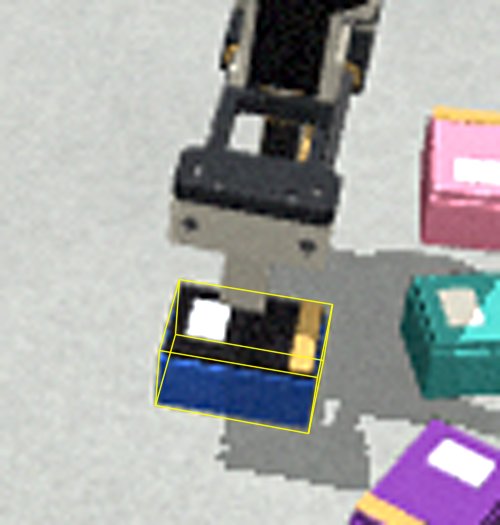

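View pics/o15.png

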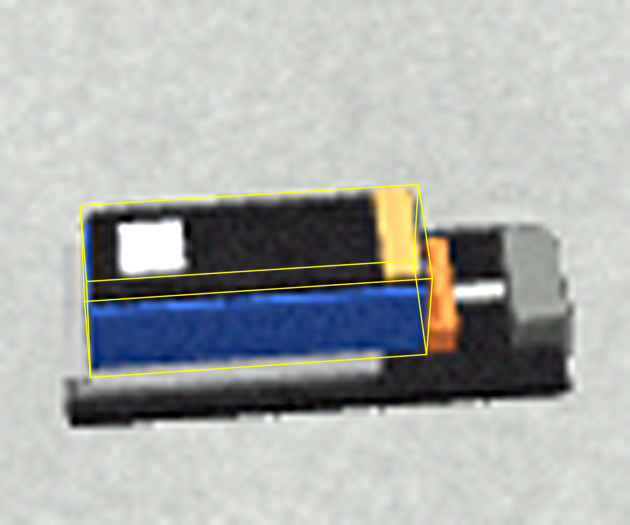

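```bash
python3 go.py 0.445 -0.133 0.0155 1.421; python3 -m pendant '[[[-3,0,30],0],[[-3,0,60],0],[[-3,0,78],0],[[-3,0,83.5],0],[[-3,0,83.5],0],[[-3,0,83.5],0]]' 1;  python3 go.py 0.445 -0.133 0.0155 1.421
```

```text
shift [ 1.7 -1.  83.8] turn -0.06
14.57 [ 0.4446 -0.1322  0.0993] [3.1377 0.0274 2.9907] F [-0.3  0.  -0. ] T [0.06 0.03 0.02] op 0.0912 q [-0.46  0.37  1.88  0.02  0.86 -1.89]
time: 15.07
tool_pos: [0.4504, -0.132, 0.0161]
tool_rot: [3.138, 0.027, 2.992]
contact_force: [-0.4, 0.3, -0.3]
opening: 0.0913
shift [ 5.2 -1.8  0.5] turn 0.03
15.07 [ 0.4504 -0.132   0.0161] [3.1377 0.0274 2.9922] F [-0.4  0.3 -0.3] T [ 0.01 -0.02  0.06] op 0.0913 q [-0.46  0.53  1.94  0.02  0.65 -1.89]
```

```bash
python3 -m pendant '[[[5,-1,0],0],[[5,-1,0],0],[[5,-1,0],0],[[5,-1,0],0],[[5,-1,0],0],[[5,-1,0],0],[[5,-1,0],0],[[5,-1,0],0],[[5,-1,0],0],[[5,-1,0],0]]' 0 45;  python3 go.py 0.445 -0.133 0.0155 1.421
```

```text
time: 15.9
tool_pos: [0.4456, -0.1326, 0.0164]
tool_rot: [3.138, 0.028, 2.992]
contact_force: [-2.1, -0.8, 6.6]
opening: 0.0578
shift [ 0.6 -0.5  0.9] turn 0.03
15.9 [ 0.4456 -0.1326  0.0164] [3.1381 0.0282 2.9922] F [-2.1 -0.8  6.6] T [-0.27  0.22 -0.08] op 0.0578 q [-0.46  0.52  1.96  0.02  0.64 -1.9 ]
```

```bash
python3 -m pendant '[[[0,0,-20],0],[[0,0,-50],0],[[0,0,-80],0],[[0,0,-85],0],[[0,0,-85],0],[[0,0,-85],0]]'; python3 go.py 0.519 0.287 0.1 1.867
```

```text
time: 16.4
tool_pos: [0.4426, -0.1321, 0.1005]
tool_rot: [3.138, 0.027, 2.992]
contact_force: [-0.4, 0.1, -2.9]
opening: 0.0574
shift [-13.1 425.8   2.5] turn -25.53
16.4 [ 0.4426 -0.1321  0.1005] [3.1377 0.0271 2.9921] F [-0.4  0.1 -2.9] T [-0.02  0.05 -0.04] op 0.0574 q [-0.46  0.37  1.89  0.02  0.86 -1.9 ]
```

```bash
python3 -m pendant '[[[-1,40,0],-3],[[-2,80,0],-6],[[-4,120,0],-9],[[-5,160,0],-12],[[-6,200,0],-15],[[-8,240,0],-18],[[-9,280,0],-21],[[-10,320,0],-24],[[-11,360,1],-25.5],[[-12,390,2],-25.5]]'; python3 -m pendant '[[[0,0,0],0],[[0,0,0],0],[[0,0,0],0]]'; python3 go.py 0.519 0.287 0.08 1.867
```

```text
time: 17.23
tool_pos: [0.5113, 0.2546, 0.0976]
tool_rot: [-3.134, 0.022, -2.843]
contact_force: [0.5, -0.9, -2.4]
opening: 0.0576
time: 17.48
tool_pos: [0.5098, 0.2537, 0.0953]
tool_rot: [-3.133, 0.018, -2.842]
contact_force: [0.4, -0.8, -2.7]
opening: 0.0577
shift [-18.3  29.2  15.4] turn 0.16
17.48 [0.5098 0.2537 0.0953] [-3.1333  0.0177 -2.8424] F [ 0.4 -0.8 -2.7] T [ 0.05  0.09 -0.09] op 0.0577 q [ 0.33  0.55  1.59 -0.01  0.99 -1.53]
```

```bash
python3 go.py 0.521 0.2877 0.06 1.867; python3 -m pendant '[[[-10,15,5],0],[[-20,30,15],0],[[-20.5,31,28],0],[[-20.5,31,33],0],[[-20.5,31,33],0],[[-20.5,31,33],0],[[-20.5,31,33],0]]'; python3 go.py 0.521 0.2877 0.038 1.867;  python3 - <<'E'
from ov import *
im=robot.read_camera('side'); o=robot.observe(); p=o['tool_pos']
cv2.imwrite("pics/side12.png",im[:,:,::-1])
yaw=o['tool_rot'][2]+np.pi
print(p,o['tool_rot'])
overlay('side','pics/side12.png',(280,270,380,360),[(M['wide_pack'],(p[0],p[1],yaw,p[2]-.0164),(0,255,255)),(M['wide_bay'][:1],(.5115,.2848,.296),(0,0,255))],'pics/o16.png',7)
E
```

```text
shift [-20.   29.5  35.4] turn 0.16
17.48 [0.5098 0.2537 0.0953] [-3.1333  0.0177 -2.8424] F [ 0.4 -0.8 -2.7] T [ 0.05  0.09 -0.09] op 0.0577 q [ 0.33  0.55  1.59 -0.01  0.99 -1.53]
time: 18.07
tool_pos: [0.5213, 0.2884, 0.063]
tool_rot: [-3.133, 0.018, -2.844]
contact_force: [-1.0, 0.3, -2.4]
opening: 0.0575
shift [ 0.9 -0.3 25. ] turn 0.08
18.07 [0.5213 0.2884 0.063 ] [-3.1333  0.0181 -2.8438] F [-1.   0.3 -2.4] T [ 0.05  0.06 -0.02] op 0.0575 q [ 0.38  0.63  1.54 -0.01  0.96 -1.48]
[0.52136206 0.28861883 0.06317535] [-3.13336216  0.01863596 -2.84355258]
```

View pics/o16.png

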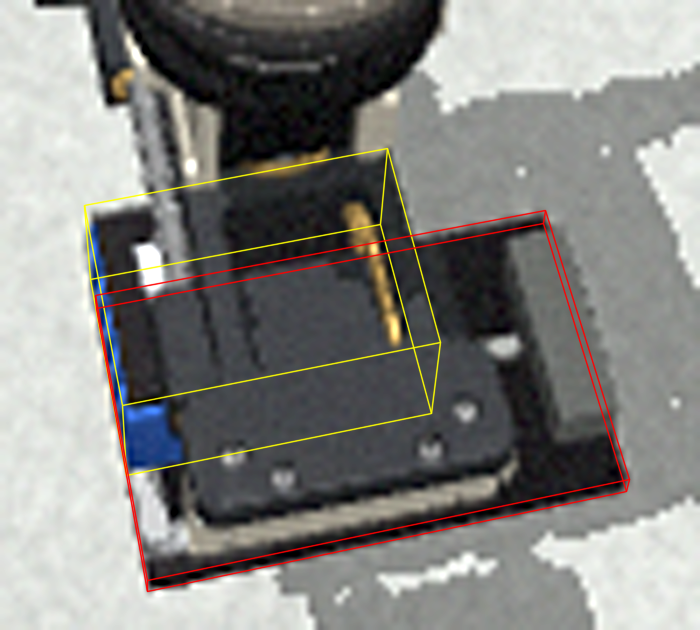

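```bash
python3 -m pendant '[[[0.5,-0.5,8],0],[[0.5,-0.5,16],0],[[0.5,-0.5,22],0],[[0.5,-0.5,25],0],[[0.5,-0.5,26],0],[[0.5,-0.5,26],0],[[0.5,-0.5,26],0]]'; python3 go.py 0.521 0.2877 0.0374 1.867
```

```text
time: 18.7
tool_pos: [0.5216, 0.288, 0.0371]
tool_rot: [-3.133, 0.019, -2.843]
contact_force: [-0.1, 0.1, -1.5]
opening: 0.0576
shift [ 0.6 -0.1 -0.3] turn 0.1
18.7 [0.5216 0.288  0.0371] [-3.1333  0.0187 -2.8435] F [-0.1  0.1 -1.5] T [ 0.02  0.12 -0.03] op 0.0576 q [ 0.38  0.66  1.56 -0.01  0.9  -1.48]
```

```bash
python3 -m pendant '[[[2,0,0],0],[[4,0,0],0],[[6,0,0],0],[[8,0,0],0],[[9,0,0],0],[[9,0,0],0]]'; python3 go.py 0.507 0.2834 0.0374 1.867
```

```text
time: 19.2
tool_pos: [0.5136, 0.2856, 0.0372]
tool_rot: [-3.134, 0.021, -2.844]
contact_force: [4.1, 2.0, -3.6]
opening: 0.0576
shift [ 6.9 -0.2 -0.3] turn 0.1
19.2 [0.5136 0.2856 0.0372] [-3.1335  0.0205 -2.8436] F [ 4.1  2.  -3.6] T [ 0.38 -0.93 -0.05] op 0.0576 q [ 0.38  0.65  1.58 -0.01  0.89 -1.48]
```

```bash
python3 -m pendant '[[[2,0,0],0],[[4,0,0],0],[[6,0,0],0],[[8,0,0],0],[[9,0,0],0],[[9,0,0],0]]'; python3 go.py 0.507 0.2834 0.0374 1.867;  python3 - <<'E'
from ov import *
im=robot.read_camera('side'); o=robot.observe(); p=o['tool_pos']
cv2.imwrite("pics/side13.png",im[:,:,::-1])
yaw=o['tool_rot'][2]+np.pi
overlay('side','pics/side13.png',(280,270,380,360),[(M['wide_pack'],(p[0],p[1],yaw,p[2]-.0164),(0,255,255))],'pics/o17.png',7)
E
```

```text
time: 19.7
tool_pos: [0.5062, 0.2833, 0.0375]
tool_rot: [-3.134, 0.024, -2.844]
contact_force: [6.7, 1.5, -4.8]
opening: 0.0577
shift [-0.8 -0.1  0.1] turn 0.09
19.7 [0.5062 0.2833 0.0375] [-3.1337  0.0237 -2.8437] F [ 6.7  1.5 -4.8] T [ 0.48 -1.35 -0.12] op 0.0577 q [ 0.38  0.64  1.61 -0.01  0.87 -1.48]
```

View pics/o17.png

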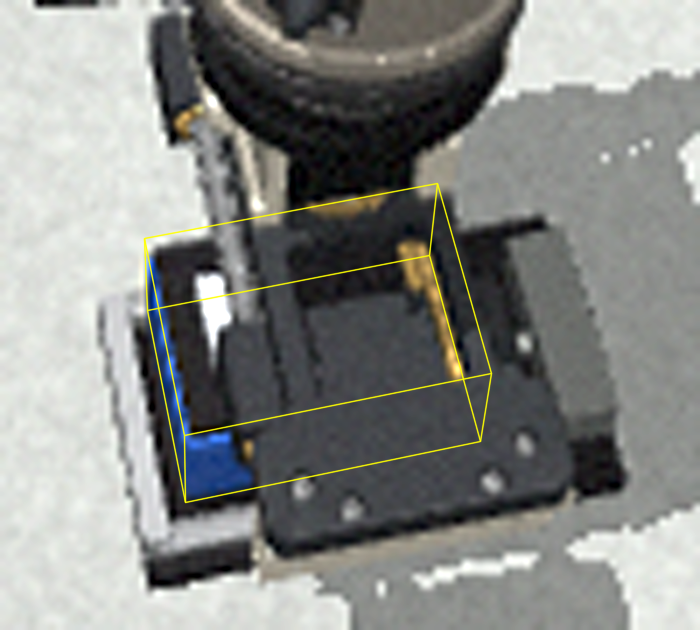

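```bash
python3 -m pendant '[[[1,0,2],0],[[1,0,4],0],[[1,0,6],0],[[1,0,8],0],[[1,0,9],0],[[1,0,9],0]]'; python3 go.py 0.507 0.2834 0.025 1.867;  python3 - <<'E'
from ov import *
im=robot.read_camera('side'); o=robot.observe(); p=o['tool_pos']
cv2.imwrite("pics/side14.png",im[:,:,::-1])
yaw=o['tool_rot'][2]+np.pi
overlay('side','pics/side14.png',(280,270,380,360),[(M['wide_pack'],(p[0],p[1],yaw,p[2]-.0164),(0,255,255))],'pics/o18.png',7)
E
```

```text
time: 20.25
tool_pos: [0.5073, 0.2836, 0.0292]
tool_rot: [-3.134, 0.028, -2.844]
contact_force: [6.5, 2.5, -2.2]
opening: 0.0576
shift [ 0.4 -0.1  4.2] turn 0.06
20.25 [0.5073 0.2836 0.0292] [-3.1341  0.0278 -2.8441] F [ 6.5  2.5 -2.2] T [ 0.43 -1.14 -0.21] op 0.0576 q [ 0.38  0.65  1.62 -0.01  0.85 -1.48]
```

View pics/o18.png

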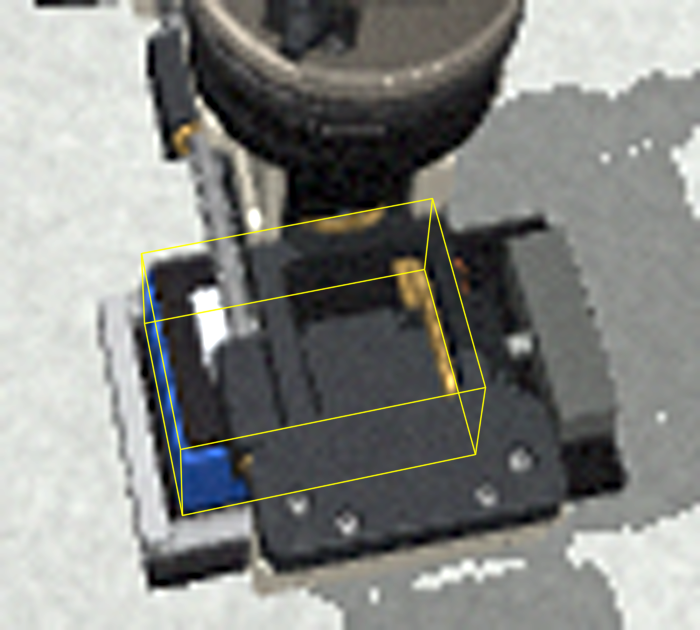

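Descending cleanly into the pocket with the tail wall clear. Lower the rest and release.

```bash
python3 -m pendant '[[[0.5,0,2],0],[[0.5,0,4],0],[[0.5,0,5],0],[[0.5,0,5],0]]'; python3 -m pendant '[[[0,0,0],0],[[0,0,0],0],[[0,0,0],0],[[0,0,0],0],[[0,0,0],0],[[0,0,0],0]]' 1; python3 -m pendant '[[[0,0,-20],0],[[0,0,-50],0],[[0,0,-80],0],[[0,0,-85],0],[[0,0,-85],0]]' 1;python3 go.py 0.507 0.2834 0.1 1.867;
```

```text
time: 20.63
tool_pos: [0.5084, 0.284, 0.0249]
tool_rot: [-3.134, 0.031, -2.844]
contact_force: [5.6, 2.1, -2.0]
opening: 0.0579
time: 21.13
tool_pos: [0.5081, 0.2839, 0.0248]
tool_rot: [-3.134, 0.031, -2.844]
contact_force: [0.4, 0.5, 0.6]
opening: 0.0908
time: 21.55
tool_pos: [0.5066, 0.2843, 0.1122]
tool_rot: [-3.135, 0.036, -2.844]
contact_force: [-0.4, -0.1, -0.3]
opening: 0.0918
shift [ 0.3 -0.9 12.2] turn 0.05
21.55 [0.5066 0.2843 0.1122] [-3.1349  0.0355 -2.8442] F [-0.4 -0.1 -0.3] T [ 0.07  0.03 -0.02] op 0.0918 q [ 0.38  0.54  1.55 -0.01  1.02 -1.48]
```

```bash
python3 go.py 0.536 0.292 0.06 1.867
```

```text
shift [-28.5  -0.9  53.3] turn 0.05
21.55 [0.5066 0.2843 0.1122] [-3.1349  0.0355 -2.8442] F [-0.4 -0.1 -0.3] T [ 0.07  0.03 -0.02] op 0.0918 q [ 0.38  0.54  1.55 -0.01  1.02 -1.48]
```

```bash
python3 -m pendant '[[[-15,0,0],0],[[-28,-1,0],0],[[-28,-1,20],0],[[-28,-1,40],0],[[-28,-1,45],0],[[-28,-1,45],0],[[-28,-1,45],0],[[-28,-1,45],0],[[-28,-1,45],0],[[-28,-1,45],0]]' 0;  python3 -m pendant '[[[0,0,5],0],[[0,0,10],0],[[0,0,13],0],[[0,0,15],0],[[0,0,17],0],[[0,0,18],0],[[0,0,18],0],[[0,0,18],0]]' 0;python3 go.py 0.536 0.292 0.05 1.867
```

```text
time: 22.38
tool_pos: [0.5357, 0.2919, 0.0692]
tool_rot: [-3.135, 0.037, -2.844]
contact_force: [0.8, -0.4, 0.2]
opening: 0.0296
time: 23.05
tool_pos: [0.5365, 0.292, 0.0512]
tool_rot: [-3.135, 0.037, -2.844]
contact_force: [0.7, 0.3, 0.2]
opening: 0.0003
shift [0.5 0.1 1.2] turn 0.06
23.05 [0.5365 0.292  0.0512] [-3.135   0.0373 -2.8442] F [0.7 0.3 0.2] T [ 0.04  0.07 -0.05] op 0.0003 q [ 0.38  0.66  1.52 -0.01  0.93 -1.48]
```

```bash
python3 -m pendant '[[[0,0,2],0],[[0,0,3],0],[[0,0,3],0]]'; python3 -m pendant '[[[0,0,-20],0],[[0,0,-50],0],[[0,0,-60],0],[[0,0,-60],0],[[0,0,-60],0]]' ;python3 go.py 0.64 -0.11 0.1 1.5
```

```text
time: 23.3
tool_pos: [0.5368, 0.2919, 0.0503]
tool_rot: [-3.135, 0.039, -2.844]
contact_force: [-4.0, -2.9, 13.9]
opening: 0.0004
time: 23.72
tool_pos: [0.5345, 0.2917, 0.1102]
tool_rot: [-3.135, 0.039, -2.844]
contact_force: [-0.1, 0.2, 0.0]
opening: 0.0004
shift [  17.4 -414.9   12.3] turn 21.1
23.72 [0.5345 0.2917 0.1102] [-3.1348  0.0393 -2.8439] F [-0.1  0.2  0. ] T [0.07 0.05 0.02] op 0.0004 q [ 0.38  0.58  1.47 -0.01  1.05 -1.48]
```

```bash
python3 -m pendant '[[[2,-40,0],3],[[4,-80,0],6],[[5,-120,0],9],[[7,-160,0],12],[[8,-200,0],15],[[10,-240,0],18],[[10,-240,0],18],[[10,-240,0],18]]'; python3 - <<'E'
from ov import *
im=robot.read_camera('side'); o=robot.observe(); print(o['tool_pos'],o['tool_rot'])
cv2.imwrite("pics/side15.png",im[:,:,::-1]); im=robot.read_camera('top'); cv2.imwrite("pics/top15.png",im[:,:,::-1])
overlay('side','pics/side15.png',(278,220,380,360),[(M['wide_pack'],(.5115,.2848,.296,.008),(0,255,255)),(M['long_pack'],(.5494,.1133,.174,.008),(0,255,255))],'pics/o19.png',4)
overlay('top','pics/top15.png',(140,140,300,260),[],'pics/o20.png',4)
# keys from initial images
s=cv2.imread("pics/side0.png");t=cv2.imread("pics/top0.png")
ks={}
for n,im,w in(('side',s,(262,140,312,200)),('top',t,(342,118,416,168))):
    x0,y0,x1,y1=w; h=cv2.cvtColor(im[y0:y1,x0:x1],cv2.COLOR_BGR2HSV)
    for nm,lo,hi in(('yel',20,35),('grn',45,85)):
        m=((h[...,0]>=lo)&(h[...,0]<=hi)&(h[...,1]>110)&(h[...,2]>(90 if n=='top' else 120))).astype(np.uint8)
        k,l,st,ce=cv2.connectedComponentsWithStats(m); i=1+np.argmax(st[1:,4]); print(n,nm,(ce[i]+[x0,y0]).round(1),st[i]); ks[n,nm]=ce[i]+[x0,y0]
for nm in('yel','grn'):
    print(nm,tri([ks['side',nm],ks['top',nm]]).round(4),[ray(cam(n),ks[n,nm],.042).round(4) for n in('side','top')])
cv2.imwrite("pics/keys.png",np.hstack([cv2.resize(s[140:200,262:312],(400,480)),cv2.resize(t[118:178,342:392],(400,480))]))
E
```

```text
time: 24.38
tool_pos: [0.5948, 0.057, 0.1093]
tool_rot: [3.136, 0.036, 3.121]
contact_force: [-0.4, 0.7, 0.1]
opening: 0.0003
[0.59442642 0.05863362 0.10954784] [3.1355684  0.03622487 3.123119  ]
side yel [285.4 171.3] [18 27 12 10 87]
side grn [290.4 153.9] [24 11 10  7 57]
top yel [366.6 144. ] [18 19 12 12 69]
top grn [399.8 144.8] [53 20  9 13 48]
yel [ 0.6391 -0.1289  0.0394] [array([ 0.6423, -0.1273,  0.042 ]), array([ 0.6354, -0.1284,  0.042 ])]
grn [ 0.6366 -0.2013  0.0406] [array([ 0.6388, -0.2006,  0.042 ]), array([ 0.6343, -0.2009,  0.042 ])]
```

View pics/o19.png

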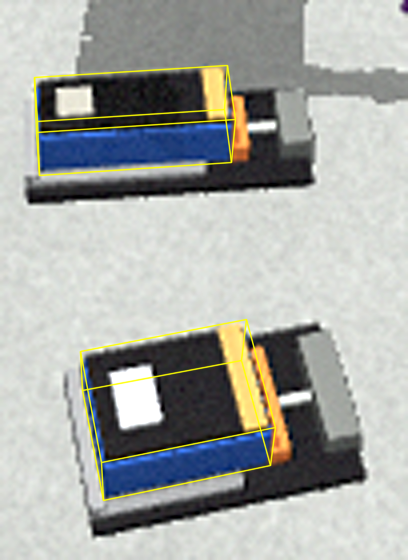

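View pics/o20.png

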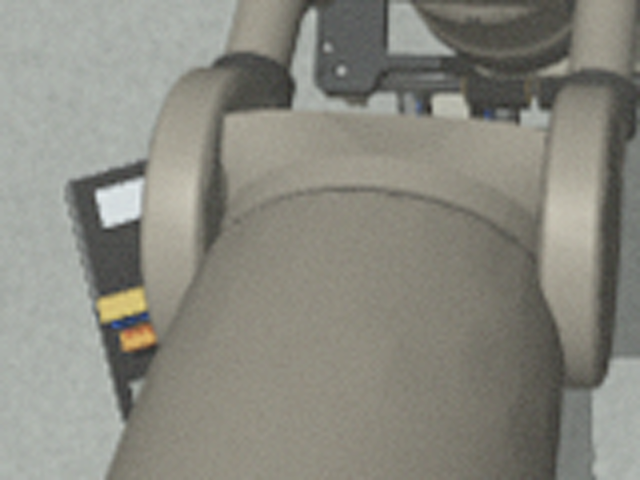

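View pics/keys.png

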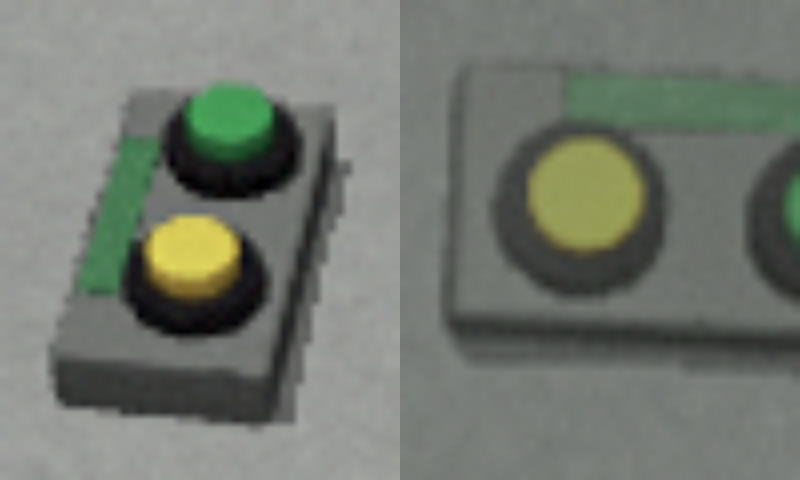

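```bash
python3 - <<'E'
from ov import *
t=cv2.imread("pics/top0.png");s=cv2.imread("pics/side0.png")
x=np.float32(t)
for n,im,c0 in(('top',t,[(365,142),(396,143)]),('side',s,[(285.6,170.2),(290.4,153.5)])):
    f=im.astype(float); sat=f.max(2)-f.min(2)
    for c in c0:
        x0,y0=int(c[0])-12,int(c[1])-12; p=sat[y0:y0+25,x0:x0+25]; m=(p>0.5*np.percentile(p,95)).astype(np.uint8)
        k,l,st,ce=cv2.connectedComponentsWithStats(m); i=l[12,12]; print(n,c,(ce[i]+[x0,y0]).round(1),st[i])
Y=tri([(285.6,170.3),(364.8,142)]);print(Y)
cs=cam('side');ct=cam('top')
for z in(.034,.038,.042,.046):
    print(z,ray(cs,(285.6,170.3),z)[:2].round(4),ray(ct,(364.8,142),z)[:2].round(4),ray(cs,(290.4,153.5),z)[:2].round(4))
E
```

```text
top (365, 142) [364.6 141.9] [  5   5  14  15 162]
top (396, 143) [396.8 143.5] [  6   6  14  14 157]
side (285.6, 170.2) [285.5 171.4] [ 7  9 12 10 95]
side (290.4, 153.5) [290.1 154.6] [ 7 10 11  9 75]
[ 0.63944679 -0.1238733   0.0484702 ]
0.034 [ 0.6441 -0.14  ] [ 0.642  -0.1252] [ 0.6407 -0.2116]
0.038 [ 0.6433 -0.1357] [ 0.641  -0.1248] [ 0.6399 -0.2069]
0.042 [ 0.6424 -0.1314] [ 0.6399 -0.1244] [ 0.6391 -0.2022]
0.046 [ 0.6416 -0.1271] [ 0.6388 -0.124 ] [ 0.6383 -0.1975]
```

```bash
python3 go.py 0.6405 -0.125 0.07 1.5
```

```text
shift [ -47.8 -184.1   40.5] turn 3.11
24.48 [0.5943 0.0597 0.1098] [3.1355 0.0365 3.1249] F [0.4 0.5 0.2] T [0.05 0.08 0.  ] op 0.0003 q [-0.03  0.56  1.51  0.01  1.03 -1.59]
```

```bash
python3 -m pendant '[[[-10,-38,0],1],[[-20,-76,0],2],[[-30,-114,0],3],[[-40,-152,0],3],[[-48,-180,10],3],[[-48,-184,30],3],[[-48,-184,40],3],[[-48,-184,40],3],[[-48,-184,40],3]]' 0; python3 go.py 0.6405 -0.125 0.05 1.5; python3 - <<'E'
from ov import *
im=robot.read_camera('side'); cv2.imwrite("pics/side16.png",im[:,:,::-1]); print(robot.observe()['tool_pos'])
overlay('side','pics/side16.png',(255,120,325,200),[],'pics/o21.png',7)
E
```

```text
time: 25.23
tool_pos: [0.6401, -0.1225, 0.0696]
tool_rot: [3.133, 0.034, 3.075]
contact_force: [-0.4, 0.9, 0.0]
opening: 0.0002
shift [ 0.1 -2.7 19.6] turn 0.26
25.23 [ 0.6401 -0.1225  0.0696] [3.1326 0.0336 3.0749] F [-0.4  0.9  0. ] T [ 0.02 -0.01  0.  ] op 0.0002 q [-0.31  0.7   1.37  0.02  1.04 -1.83]
[ 0.6407889  -0.12272413  0.07072943]
```

View pics/o21.png

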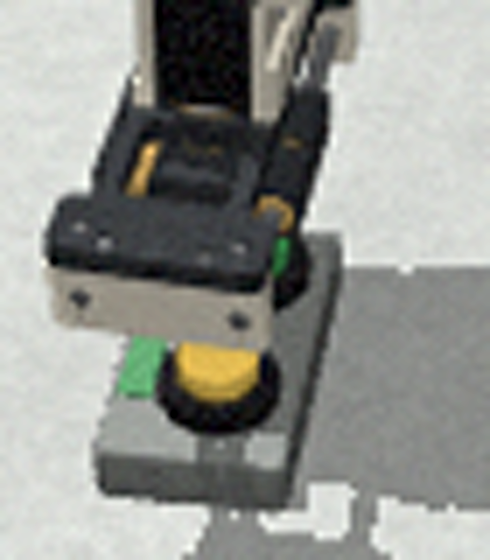

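```bash
python3 -m pendant '[[[0,-2,10],0],[[0,-2,20],0],[[0,-2,23],0],[[0,-2,25],0],[[0,-2,27],0],[[0,-2,28],0],[[0,-2,28],0]]' 0; python3 go.py 0.6405 -0.125 0.04 1.5
```

```text
time: 25.87
tool_pos: [0.6416, -0.1239, 0.0443]
tool_rot: [3.133, 0.036, 3.075]
contact_force: [-3.6, 4.9, 11.5]
opening: 0.0005
shift [ 1.2 -1.2  4.3] turn 0.27
25.87 [ 0.6416 -0.1239  0.0443] [3.1325 0.036  3.0753] F [-3.6  4.9 11.5] T [ 0.78  0.74 -0.  ] op 0.0005 q [-0.32  0.73  1.39  0.02  0.99 -1.83]
```

```bash
python3 -m pendant '[[[0,0,2],0],[[0,0,3],0],[[0,0,3],0]]' 0; python3 -m pendant '[[[0,0,-5],0],[[0,0,-15],0],[[0,0,-25],0],[[0,0,-25],0]]'; python3 go.py 0.6375 -0.1945 0.07 1.5; python3 - <<'E'
from ov import *
im=robot.read_camera('side'); cv2.imwrite("pics/side17.png",im[:,:,::-1]); print(robot.observe()['tool_pos'])
E
```

```text
time: 26.12
tool_pos: [0.6417, -0.1238, 0.0441]
tool_rot: [3.133, 0.037, 3.076]
contact_force: [-7.1, 2.9, 18.0]
opening: 0.0007
time: 26.45
tool_pos: [0.6419, -0.1245, 0.0715]
tool_rot: [3.134, 0.04, 3.075]
contact_force: [0.5, -0.3, 0.9]
opening: 0.0003
shift [ -0.2 -70.1   1. ] turn 0.29
26.45 [ 0.6419 -0.1245  0.0715] [3.134  0.0403 3.0755] F [ 0.5 -0.3  0.9] T [-0.02 -0.01  0.01] op 0.0003 q [-0.32  0.7   1.37  0.02  1.04 -1.83]
[ 0.64145245 -0.12433454  0.0704052 ]
```

```bash
python3 -m pendant '[[[0,-35,0],0],[[0,-65,0],0],[[0,-70,0],0],[[0,-70,0],0],[[0,-70,0],0]]' 0; python3 go.py 0.6375 -0.1945 0.045 1.5
```

```text
time: 26.92
tool_pos: [0.6364, -0.194, 0.0691]
tool_rot: [3.133, 0.038, 3.074]
contact_force: [0.8, 0.5, -1.0]
opening: 0.0007
shift [-0.2 -0.7 24.1] turn 0.23
26.92 [ 0.6364 -0.194   0.0691] [3.1327 0.0378 3.0744] F [ 0.8  0.5 -1. ] T [0.01 0.06 0.01] op 0.0007 q [-0.42  0.72  1.33  0.02  1.06 -1.94]
```

```bash
python3 -m pendant '[[[0,0,10],0],[[0,0,18],0],[[0,0,21],0],[[0,0,24],0],[[0,0,27],0],[[0,0,28],0],[[0,0,28],0]]' 0;  python3 -m pendant '[[[0,0,2],0],[[0,0,3],0],[[0,0,3],0]]' 0; python3 -m pendant '[[[0,0,-5],0],[[0,0,-15],0],[[0,0,-40],0],[[0,0,-60],0],[[0,0,-60],0]]'; python3 go.py 0.6405 -0.11 0.12 1.5
```

```text
time: 27.5
tool_pos: [0.637, -0.1925, 0.044]
tool_rot: [3.132, 0.037, 3.075]
contact_force: [-8.8, 6.2, 20.5]
opening: 0.0004
time: 27.75
tool_pos: [0.6371, -0.1923, 0.0441]
tool_rot: [3.133, 0.038, 3.076]
contact_force: [-8.2, 0.7, 19.9]
opening: 0.0006
time: 28.17
tool_pos: [0.6369, -0.1933, 0.1087]
tool_rot: [3.136, 0.045, 3.077]
contact_force: [1.1, -0.9, 1.1]
opening: 0.0006
shift [  1.3  83.4 -10.9] turn 0.36
28.17 [ 0.6369 -0.1933  0.1087] [3.1355 0.0447 3.0769] F [ 1.1 -0.9  1.1] T [ 0.04  0.01 -0.  ] op 0.0006 q [-0.42  0.68  1.3   0.02  1.13 -1.94]
```

Both keys bottomed at the same height (0.044). Now a final look.

```bash
python3 -m pendant '[[[30,-30,-20],0],[[60,-60,-40],0],[[90,-90,-60],0],[[90,-90,-60],0],[[90,-90,-60],0]]'; python3 - <<'E'
from ov import *
im=robot.read_camera('side'); cv2.imwrite("pics/side18.png",im[:,:,::-1])
im=robot.read_camera('top'); cv2.imwrite("pics/top18.png",im[:,:,::-1])
overlay('side','pics/side18.png',(220,130,380,360),[],'pics/o22.png',2.6)
a=cv2.resize(cv2.imread('pics/side18.png')[130:360,210:380],None,fx=2.5,fy=2.5,interpolation=2)
b=cv2.resize(cv2.imread('pics/top18.png')[80:260,150:310],None,fx=2.3,fy=2.3,interpolation=2);b=np.clip(b*1.5,0,255).astype(np.uint8)
c=np.zeros((max(a.shape[0],b.shape[0]),a.shape[1]+b.shape[1],3),np.uint8);c[:a.shape[0],:a.shape[1]]=a;c[:b.shape[0],a.shape[1]:]=b;cv2.imwrite('pics/o23.png',c)
# key height check
for f in('side0','side18'):
    i=cv2.imread(f'pics/{f}.png').astype(float); sat=i.max(2)-i.min(2)
    for cc in((286,171),(290,154)):
        x0,y0=cc[0]-12,cc[1]-12;p=sat[y0:y0+25,x0:x0+25];m=(p>.5*np.percentile(p,95)).astype(np.uint8);k,l,st,ce=cv2.connectedComponentsWithStats(m);j=l[12,12];print(f,cc,(ce[j]+[x0,y0]).round(1),st[j])
E
```

```text
time: 28.58
tool_pos: [0.537, -0.2802, 0.1656]
tool_rot: [3.137, 0.046, 3.074]
contact_force: [1.0, -1.7, -0.3]
opening: 0.0005
side0 (286, 171) [285.5 171.4] [ 6  8 12 10 95]
side0 (290, 154) [290.1 154.6] [ 7  9 11  9 75]
side18 (286, 171) [285.5 171.4] [ 6  8 12 10 96]
side18 (290, 154) [290.1 154.6] [ 7  9 11  9 76]
```

View pics/o23.png

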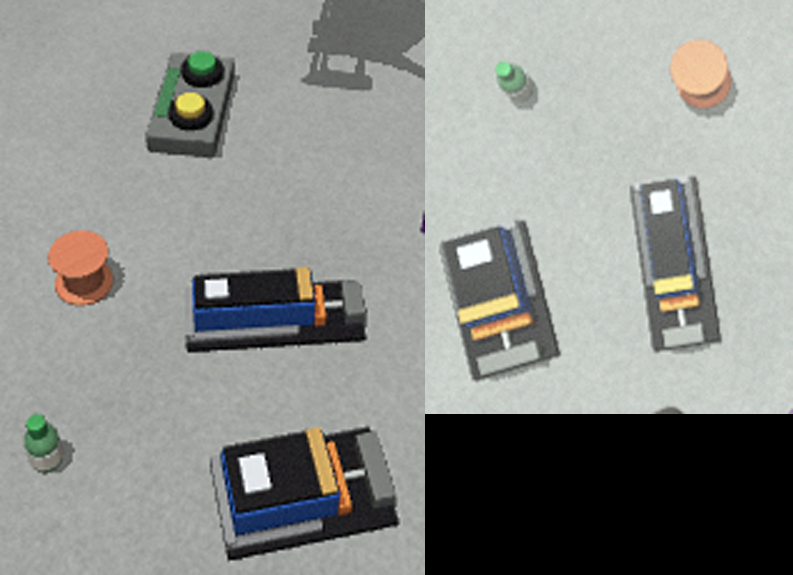

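```bash
python3 -c "
from cell import robot
print(robot.hand_in()); print(robot.observe()['time'])"
```

```text
the job is handed in; nothing more can be done
None
the job is handed in; nothing more can be done
```

Both blue packs are in their cradles, and I then pressed the yellow select key and the green start key in that order and handed the job in at about 28.7 s. No verdict came back.

- **Packs:** The wide pack went in on the first try. The long pack's tail caught on the tail wall at first, at about 29 N. I backed off 2 mm, pushed the contact further back and lowered it home. Pressing each tail afterwards gave top heights of 0.0503 m against the expected 0.050 m. The last side pictures match the seated outline to about a pixel, with each brass end against the orange contact. I checked the nose ends only in the pictures, not by touch.
- **Keys:** Both stopped hard at a height of 0.044 m under 18 to 20 N. The last picture shows both back up at their starting pixels.
- **Bystanders:** The spool and glue bottle look undisturbed, judged by eye only. The gripper was clear of everything at hand-in.
- **Disagreements:** The two cameras differed by 3 to 5 mm in x, so I relied on the side camera, which agreed with the held pack. The tool tilted gradually to about 2.6 degrees over the moves, with no visible effect on the result.

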